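# Load the cup steriliser, prove its drawer catch and set the timer

### The arm

A 6-joint arm with a two-finger parallel gripper is mounted at the origin on a cart in front of the work surface, level with it; the furniture and walls round the work are solid. World frame = base frame: x ahead of the robot, y to its left, z up, the work surface at z = 0. Lengths are in mm, angles in rad, forces in N, time in s.
With the tool pointing down it reaches from about 350 to 775 mm from the base axis. Payload 7.3 kg.
Tool frame: the origin (TCP) lies between the finger pads; the fingertips stand 25 mm ahead of it and the grasp point (between the pads) lies 6 mm ahead of it; z points along the fingers, y is the direction in which the jaws open and shut (so a half turn about z gives the same grasp; the last joint's range is limited). The gripper opens to 92 mm and grips with 3 to 60 N. Pads are 19 mm wide; open, the fingers measure 130 mm over their backs; the gripper's body (75 mm by 190 mm) begins 47 mm behind the grasp point.
Start: joints at [-1.326, 0.342, 1.524, -0, 1.275, -0.146], TCP at [200.01, -485.426, 251.741] pointing down, gripper open.
Joint ranges: [-2.53, 2.53], [-0.77, 2.02], [0.04, 2.7], [-1, 4.14], [0.28, 2.66], [-3.11, 3.11]. Speed limits (rad/s): [2.57, 2.57, 3.14, 3.14, 3.14, 3.14].

### API

Orientations are given as [roll, pitch, yaw] about the fixed x, y, z axes, in that order (R = Rz(yaw) Ry(pitch) Rx(roll)).
In Python, from plant import get_obs, capture, calibration, close_job gives the robot as it stands. The module is installed in compiled form; this text tells all that it offers.
- The arm moves only by the shell command python3 -m jog 'ROWS'. ROWS is JSON, one flat list of numbers, 5 for each row, row after row: the closure, from 0 (fully open) to 1 (shut), then the shift along the tool's x, y, z in mm, then the turn about the tool's z in degrees. In form: [fingers, tx, ty, tz, yaw, fingers, tx, ty, tz, yaw, ...]. A call has 1 to 5 rows; each row shifts and turns the pose as measured when the row begins, along the tool's axes as they then stand; what a row does not reach is not made up. A row lasts 1/10 s, in which the tool goes at most 50 mm and 8.59 degrees, less where a joint would pass 70% of its speed; a pose out of reach is approached as far as the arm can. A call is refused whole if a number of a shift passes 50 or a number of a turn 8.59, either way. A call with a gripper value outside its range is refused whole. The fingers move at their own pace and stop on an object; the grip force is fixed at half the most. Time passes only in rows, so rows that do not move let the fingers close. It gives the time, the measured TCP pose, the force and the opening at its end, in the units of the state.
- get_obs(): the state, without advancing time (a new reading comes with each control period).
- capture(name): name is "side" or "top" or "wrist"; returns (picture, depth): 384x512x3 uint8, red, green, blue; 384x512 float32, mm along the optical axis (not along the pixel's ray), 0 where there is no reading.
- calibration(name): a dict with "fovy" (degrees; the focal length in pixels is half the picture's height over the tangent of half this angle, whatever the lens; pixels are square), "cx", "cy" (the principal point, pixels), "R" (3x3) and "t" (3): a world point X has camera coordinates R X + t. Camera axes: x right, y down, z forward; pixel columns grow to the right and rows downward; lengths in mm; the calibration is good to about 2 mm. A picture is of the moment at which its call begins: read the wrist's pose just before it. calibration takes no time and is no camera call; for the wrist camera it gives the pose at the moment of the call.
- close_job(): hands the job in, once; it reports no verdict.
The state is a dict: "time": time; "joint_positions": joint angles; "dq": joint speeds; "tau": joint torques, N m; "tool_pos": TCP position; "tcp_rot": TCP orientation; "contact_force": force on the tool from outside, world axes, zero at the start; "moment": the same for the moment, N m; "grip_width": finger opening in mm.
Only numpy, scipy, OpenCV 4.12 (cv2) and the standard library are available. Lean on these libraries where they do the work, as an engineer would, in place of code of your own. Each camera call takes 0.05 s, during which the arm holds its last target.

### The job

Put all the small tasting cups standing on the counter into the steriliser: squeeze the two spring buttons at the ends of its drawer handle together to free the catch, draw the drawer right out, and stand every cup upright in the drawer, one to a bay. Push the drawer fully home so that the catch snaps in, then prove the catch by tugging the handle straight out, without touching the buttons, with about 15 N (at least 12 N, never more than 22 N). When the drawer has held, swing the timer lever on the roof to the long mark, 60 degrees from its left stop, let go of everything, and leave the other things on the counter where they are.

Things in the scene. Friction and masses are not known exactly. Their poses are not given: they have to be found in the camera images.
- steriliser: Grey box fixed to the counter, 152 mm deep, 190 wide, 98 high. Origin: middle of the housing's front lower edge, at counter height; x runs front to back (away from the robot), y left, z up. The drawer comes out along -x. On the roof, a timer lever and, 16 to 19 mm behind it, an upright dial (half disc, radius 38 mm) facing the front.
- drawer (a joint): How far the drawer is out (m): 0 shut, 0.140 at its stop; about 1 N of friction, stays where left. Steel front 190 mm wide, 12 mm thick, top edge 90 mm above the counter. Pushed shut (6 to 10 N over the last 30 mm) the catch snaps in by itself in the last millimetres.
- drawer_handle (a point): Centre of the drawer's black handle bar, 77 mm above the counter; moves with the drawer, axes as the steriliser's. Bar 40 mm wide (y), 16 thick (x), from 60 to 90 mm high, 30 mm clear of the drawer front; its 30 mm wide foot joins the front at 30 to 50 mm height. A grey button sticks out of each end: squeeze both along y to free the catch; to tug, hold the bar along x, clear of the buttons.
- button_left (a joint): Travel of the grey button at the left (+y) end of the bar (m): 0 out, 0.009 fully in. 14 mm (x) by 22 mm (z), centred at drawer_handle's height; outer face 30 mm from the bar's middle when out. Spring: 2 N to start, 6 N fully in. Both must be in by more than 4 mm at once to free the catch; keep them in for the first 20 mm of drawer travel.
- button_right (a joint): The same for the button at the right (-y) end: 60 mm over both buttons when out, 42 mm when both are fully in.
- catch (a joint): How far the catch's sprung keeper, under the drawer, is drawn forward (m): 0 at rest, 0.4 mm per newton: 0.006 means the caught drawer is pulled with 15 N, 0.0088 with 22 N; stop at 0.012. The caught drawer has 2 mm of free play, then comes forward as far as the keeper; both spring back (drawer to about 2 mm).
- bay1 (a point): Centre of the floor of the drawer's back left bay; moves with the drawer, axes as the steriliser's. Four open bays, two by two, each 66 mm (x) by 84 mm (y), parted and walled 20 mm high (hold cups by their top half); floor 21 mm above the counter. Fully out, the back bays' centres are 40 mm in front of the box; the front bays' centres lie 34 mm behind the drawer front.
- bay2 (a point): Centre of the floor of the back right bay.
- bay3 (a point): Centre of the floor of the front left bay.
- bay4 (a point): Centre of the floor of the front right bay.
- timer_lever (a joint): Angle of the timer lever (rad): 0 at its left stop, leaning 40 degrees to the left (+y); grows as it swings right; upright at 0.70, right stop 1.396. The dial's long broad mark is at 60 degrees = 1.047 (20 degrees right of upright); short marks at 0, 20, 40 and 80 degrees. Stays where left; about 1 N at the knob moves it.
- lever_knob (a point): Centre of the lever's black ball knob, 20 mm across, 65 mm from the pivot on a thin steel rod.
- lever_pivot (a point): Pivot of the timer lever, 108 mm above the counter on the roof; the hinge runs along the steriliser's x axis, so the knob moves in a plane across the box.
- tip_jar: Glass jar 66 mm across, 79 mm high, origin under its centre; leave alone.
- card_reader: Dark hand-held card reader 136x74x26 mm, origin under its centre; leave alone.
- cup_a: Low stoneware tasting cup (may be absent), 50 mm high, open at the top, no handle, 50 mm across the rim tapering to 43 mm at the foot, wall 3.5 mm; upright at the start; origin under the centre of its foot, z up through the mouth.
- cup_b: Low stoneware tasting cup (may be absent), 50 mm high, open at the top, no handle, 50 mm across the rim tapering to 43 mm at the foot, wall 3.5 mm; upright at the start; origin under the centre of its foot, z up through the mouth.
- cup_c: Low stoneware tasting cup (may be absent), 50 mm high, open at the top, no handle, 50 mm across the rim tapering to 43 mm at the foot, wall 3.5 mm; upright at the start; origin under the centre of its foot, z up through the mouth.
- cup_d: Low stoneware tasting cup (may be absent), 50 mm high, open at the top, no handle, 50 mm across the rim tapering to 43 mm at the foot, wall 3.5 mm; upright at the start; origin under the centre of its foot, z up through the mouth.

How it is judged:
By the outcome, as a careful person would: the job done as asked, in the order asked, and still so for the second after the job is handed in, with the robot touching nothing.
Of cup_a, cup_b, cup_c, cup_d only 2 to 4 are there at a start; the rules pass over those that are not, and their reading is None.
At some moment in a run one of cup_a, cup_b, cup_c, cup_d may be knocked a few centimetres aside while the robot is not near it.
It also fails if it takes over 210 s, if anything falls off the work surface, if the arm or the gripper's body presses on something with over 40 N, if the wrist force passes 120 N, or if a joint passes its speed limit or range.

## Working session

There is one attempt and no reset: what is moved stays moved. The work goes in short steps, Python scripts to look and compute and a shell command to move; the robot and the scene stay as the last step left them, time stands still between calls to the robot, and variables do not carry over. Pictures are saved under pics/ and viewed, and the job is handed in when it is done.

```bash
ls; mkdir -p pics; python3 - <<'E'
from plant import *
import cv2
o=get_obs(); print(o)
for n in("side","top","wrist"):
    p,d=capture(n); cv2.imwrite(f"pics/{n}0.png",p[:,:,::-1]); c=calibration(n); print(n,c,d.min(),d.max())
E
```

```text
pics
{'time': 0.0, 'joint_positions': array([-1.32599465e+00,  3.42715779e-01,  1.52502437e+00, -2.42488410e-05,
        1.27538484e+00, -1.46000778e-01]), 'dq': array([ 2.47256930e-04, -2.18597457e-03, -2.56984228e-03, -5.82936567e-04,
        1.23224232e-03,  6.46751063e-05]), 'tau': array([-7.85190005e-04, -4.31247568e+01, -2.44218707e+01,  7.16704270e-02,
        5.58520365e-02, -1.41845526e-04]), 'tool_pos': array([ 199.91177307, -485.048617  ,  251.04596905]), 'tcp_rot': array([-3.14007325e+00, -1.99986924e-04,  3.90809381e-01]), 'contact_force': array([-0.69771099, -0.07445437,  0.39009407]), 'moment': array([ 0.02440723,  0.03308582, -0.03884138]), 'grip_width': 91.62845190861616}
side {'fovy': 54.79460755826032, 'cx': 254.24575604336857, 'cy': 194.78923044601663, 'R': array([[-0.86526306, -0.50129797,  0.00449228],
       [-0.34091346,  0.58181486, -0.73842364],
       [ 0.3675566 , -0.64046218, -0.67432213]]), 't': array([ 456.17344761,  284.77071314, 1035.14175888])} 0.0 2501.2095
top {'fovy': 42.03595395358369, 'cx': 251.21676728403153, 'cy': 191.94120998111597, 'R': array([[-0.37909468, -0.92528279, -0.01178929],
       [-0.72555183,  0.3051227 , -0.61682629],
       [ 0.57433593, -0.22528183, -0.78701102]]), 't': array([ 198.97230268,  481.77059987, 1738.66558459])} 0.0 273.81815
wrist {'fovy': 66.59970286650014, 'cx': 253.56960503527216, 'cy': 190.47949030325108, 'R': array([[ 0.38078508, -0.92466097, -0.00219293],
       [-0.8907118 , -0.36743915,  0.26762092],
       [-0.24826438, -0.09995279, -0.96352179]]), 't': array([-522.77103903,  -34.55191867,  390.97268843])} 0.0 1570.7131
```

View pics/side0.png

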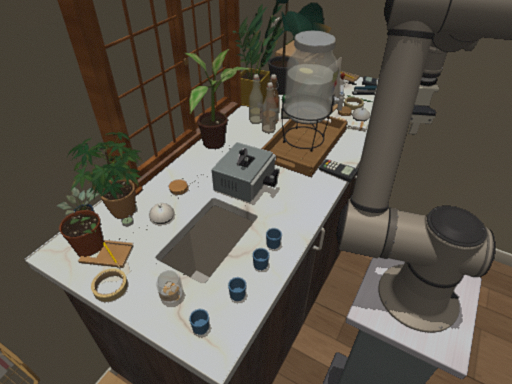

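View pics/top0.png

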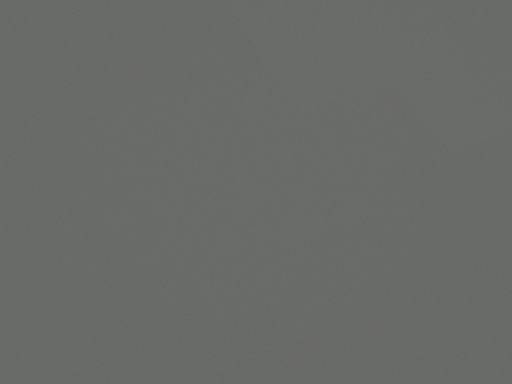

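View pics/wrist0.png

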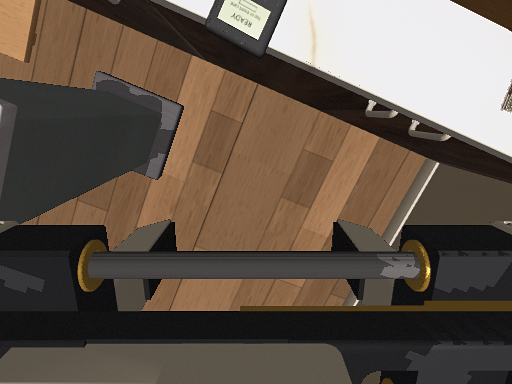

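The side view shows the steriliser at about (245,170), with its handle facing right at (270,178). Four blue cups stand at (274,238), (261,259), (237,288) and (200,321), with the tip jar at (170,287) and the card reader at (338,170). There is a sink at (210,237). The top view is blocked by something within 270 mm of it, and the wrist view doesn't show the work yet.

```bash
cat > h.py <<'E'
from plant import *
import cv2, numpy as np
def cam(n):
    c=calibration(n); f=192/np.tan(np.radians(c['fovy'])/2); return f,c['cx'],c['cy'],np.array(c['R']),np.array(c['t'])
def ray(c,u,v):
    f,cx,cy,R,t=c; d=R.T@np.array([(u-cx)/f,(v-cy)/f,1]); return -R.T@t,d
def onz(c,u,v,z):
    o,d=ray(c,u,v); return o+d*(z-o[2])/d[2]
def proj(c,X):
    f,cx,cy,R,t=c; p=R@np.asarray(X,float)+t; return np.array([cx+f*p[0]/p[2],cy+f*p[1]/p[2],p[2]])
def cloud(c,d):
    f,cx,cy,R,t=c; v,u=np.mgrid[:384,:512]; P=np.stack([(u-cx)/f*d,(v-cy)/f*d,d],-1)
    P=(P-t)@R; P[d<=0]=np.nan; return P
def shot(n,name,scale=1,crop=None):
    c=cam(n); p,d=capture(n); im=p[:,:,::-1].copy()
    s=im
    if crop: s=s[crop[1]:crop[3],crop[0]:crop[2]]
    if scale!=1: s=cv2.resize(s,None,fx=scale,fy=scale,interpolation=cv2.INTER_CUBIC)
    cv2.imwrite(f"pics/{name}.png",s); return c,im,d
E
python3 - <<'E'
from h import *
for n in("side","top"):
    c=cam(n); print(n,-c[3].T@c[4])
c,im,d=shot("side","side1",4,(160,130,350,340) and (200,130,350,270))
np.set_printoptions(precision=1,suppress=True)
P=cloud(c,d)
hsv=cv2.cvtColor(im,cv2.COLOR_BGR2HSV)
m=cv2.inRange(hsv,(95,80,30),(115,255,255)); 
n,l,s,ct=cv2.connectedComponentsWithStats(m)
for i in range(1,n):
    if s[i,4]>60:
        Q=P[l==i]; Q=Q[~np.isnan(Q[:,0])]
        print(s[i],ct[i],np.median(Q,0),Q.min(0),Q.max(0), onz(c,*ct[i],25))
for u,v in((338,170),(170,287),(245,170),(247,152),(270,178)): print(u,v,P[v,u])
# counter check
for u,v in((300,230),(200,200),(330,150),(180,160)): print(u,v,P[v,u])
E
```

```text
side [111.31901592 725.96414069 906.25116688]
top [-573.59922736  428.79626134 1667.86348236]
[267 229  14  20 226] [273.3 237.9] [437.6  42.9  33.4] [413.7  12.6   5.5] [459.5  60.3  54.9] [439.9  32.   25. ]
[253 249  16  21 253] [260.2 258.4] [434.6 127.7  32.6] [409.7 102.4   4.9] [456.1 151.   55.1] [436.  122.3  25. ]
[229 278  17  23 306] [236.9 288.5] [439.3 245.2  31. ] [414.1 224.9   5.6] [459.9 272.6  54.3] [440.7 245.3  25. ]
[190 310  19  24 356] [199.2 321.1] [472.7 377.1  30.7] [444.  355.8   5.4] [492.3 402.7  54.3] [472.5 376.4  25. ]
338 170 [ 387.2 -397.    22.5]
170 287 [572.  359.3  80.8]
245 170 [ 642.9 -134.5   99.8]
247 152 [ 680.2 -210.7  115.5]
270 178 [ 556.  -158.    83.3]
300 230 [389.6 -62.9  -0.8]
200 200 [755.6  -9.7   4. ]
330 150 [ 464.6 -513.5   16.1]
180 160 [ 963.9 -158.8    4.7]
```

View pics/side1.png

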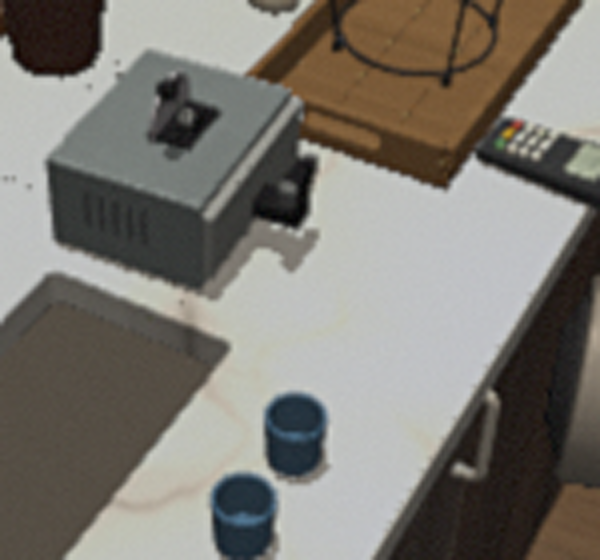

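```bash
python3 - <<'E'
from h import *
np.set_printoptions(precision=2,suppress=True)
c,im,d=shot("side","side2")
P=cloud(c,d)
roi=np.zeros((384,512),bool); roi[135:205,205:285]=1
m=roi&(P[...,2]>94)&(P[...,2]<104)
pts=P[m]; print(len(pts), np.median(pts[:,2]))
xy=pts[:,:2].astype(np.float32)
r=cv2.minAreaRect(xy); print(r, cv2.boxPoints(r))
# left wall fit, front wall
n=np.zeros_like(P); 
m2=roi&(P[...,2]>15)&(P[...,2]<85)&(P[...,0]<760)
Q=P[m2]; 
# handle: dark pts
g=im.max(-1)
mh=m2&(g<45)&(P[...,0]<600); H=P[mh]; print('handle',len(H),H.min(0),H.max(0),np.median(H,0))
mw=m2&(P[...,1]>-90); W=P[mw]
# left wall line
vx,vy,x0,y0=cv2.fitLine(W[:,:2].astype(np.float32),cv2.DIST_HUBER,0,.01,.01).ravel(); print('wall dir',vx,vy,x0,y0,np.degrees(np.arctan2(vy,vx)),len(W))
mk=roi&(P[...,2]>106)
K=P[mk]; print('lever/dial',len(K),K.min(0),K.max(0))
top=K[K[:,2]>150]; print(top)
ml=roi&(P[...,2]>106)&(g<60); L=P[ml]; print(L)
E
```

```text
1219 100.02739027089021
((651.398193359375, -180.4249267578125), (208.63380432128906, 196.8061981201172), 4.691924571990967) [[ 539.38  -90.88]
 [ 555.48 -287.03]
 [ 763.41 -269.97]
 [ 747.32  -73.82]]
handle 100 [ 545.33 -199.91   34.9 ] [ 592.94 -159.58   84.45] [ 567.22 -175.     50.98]
wall dir 0.9982094 0.05981583 673.4315 -84.82201 3.4292417 529
lever/dial 161 [ 643.19 -216.44  106.15] [ 683.66 -131.62  174.01]
[[ 665.12 -146.84  173.26]
 [ 662.27 -148.68  173.16]
 [ 666.86 -143.1   170.79]
 [ 661.98 -141.74  173.39]
 [ 658.6  -142.72  174.01]
 [ 658.32 -148.64  170.47]
 [ 669.14 -140.21  167.6 ]
 [ 663.89 -138.3   170.7 ]
 [ 660.03 -138.52  171.96]
 [ 657.66 -141.09  171.24]
 [ 655.54 -144.06  170.17]
 [ 653.56 -147.28  168.89]
 [ 668.03 -138.31  165.03]
 [ 665.14 -140.08  164.99]
 [ 659.93 -138.22  168.05]
 [ 657.48 -140.67  167.42]
 [ 652.78 -139.53  169.85]
 [ 652.92 -146.14  165.69]
 [ 666.94 -136.44  162.43]
 [ 661.5  -134.24  165.81]
 [ 658.44 -135.72  166.01]
 [ 656.05 -138.25  165.31]
 [ 652.52 -138.98  166.15]
 [ 652.7  -145.68  161.89]
 [ 660.64 -132.72  162.92]
 [ 6
[... 1781 characters left out ...]
 658.97 -175.06  106.26]
 [ 655.61 -176.37  106.7 ]
 [ 650.02 -173.96  110.42]
 [ 649.48 -179.98  106.69]
 [ 644.69 -178.85  109.27]
 [ 675.78 -155.    108.51]
 [ 667.44 -155.03  111.71]
 [ 668.13 -162.76  106.36]
 [ 662.16 -166.58  106.15]
 [ 657.83 -166.29  108.02]
 [ 651.3  -169.17  108.65]
 [ 676.35 -149.19  107.69]
 [ 672.4  -149.55  108.99]
 [ 667.98 -155.74  106.61]
 [ 661.48 -158.66  107.2 ]
 [ 651.63 -162.84  108.27]
 [ 649.79 -166.61  106.49]
 [ 670.44 -146.33  107.46]
 [ 661.59 -152.05  107.11]
 [ 651.84 -156.35  108.07]
 [ 649.08 -158.56  107.67]
 [ 658.75 -147.39  106.91]
 [ 652.74 -151.01  106.85]
 [ 643.19 -155.54  107.57]
 [ 646.92 -148.14  106.64]
 [ 643.69 -149.55  106.97]]
```

```bash
cat >> h.py <<'E'
from scipy.spatial.transform import Rotation as Ro
np.set_printoptions(precision=2,suppress=True)
def tool():
    o=get_obs(); return np.array(o['tool_pos']),Ro.from_euler('xyz',o['tcp_rot']).as_matrix(),o
def todo(X,yaw=None):
    p,R,o=tool(); s=R.T@(np.asarray(X,float)-p); 
    print('t',round(o['time'],2),'tcp',p,'rpy deg',np.degrees(o['tcp_rot']),'F',o['contact_force'],'w',round(o['grip_width'],1))
    cy=np.arctan2(R[1,0],R[0,0])
    out='shift '+str(s)
    if yaw is not None: out+=' turn %.1f'%((-np.degrees(yaw-cy)+90)%180-90)
    print(out)
E
python3 - <<'E'
from h import *
p,R,o=tool(); c=cam('wrist'); print(R.T@(-c[3].T@c[4]-p)); print(R.T@c[3].T)
todo([400,-170,330],0.065)
E
```

```text
[  71.24   -1.27 -133.59]
[[-0.   -0.96 -0.27]
 [ 1.    0.   -0.  ]
 [ 0.   -0.27  0.96]]
t 0.25 tcp [ 199.96 -485.28  251.41] rpy deg [-179.96   -0.01   22.39] F [ 0.1  -0.2   0.24] w 91.9
shift [ 305.05 -215.38  -78.42] turn 18.7
```

```bash
python3 -m jog '[0,45,0,-25,6.2,0,45,0,-25,6.2,0,45,0,-25,6.2]'; python3 -c "
from h import *
todo([470,-170,330],0.065)"
```

```text
time: 0.55
tool_pos: [324.6, -448.5, 323.0]
tcp_rot: [-3.133, 0.005, 0.047]
contact_force: [0.1, -0.2, 0.1]
grip_width: 91.7
t 0.55 tcp [ 324.63 -448.54  322.97] rpy deg [-179.49    0.27    2.69] F [ 0.08 -0.16  0.12] w 91.7
shift [ 158.23 -271.48   -5.35] turn -1.0
```

```bash
python3 -m jog '[0,28,-46,0,0,0,28,-46,0,0,0,28,-46,0,0,0,28,-46,0,0,0,28,-46,0,0]'; python3 -m jog '[0,18,-40,-5,-1,0,0,0,0,0]'; python3 -c "
from h import *
todo([470,-170,330],0.065)
shot('wrist','w1');shot('top','t1')
"
```

```text
time: 1.05
tool_pos: [449.0, -231.0, 325.8]
tcp_rot: [-3.14, -0.0, 0.041]
contact_force: [0.5, -0.2, -0.0]
grip_width: 92.0
time: 1.25
tool_pos: [467.6, -183.6, 331.0]
tcp_rot: [-3.138, -0.001, 0.065]
contact_force: [-0.6, -0.4, 0.3]
grip_width: 91.6
t 1.25 tcp [ 467.57 -183.56  331.03] rpy deg [-179.78   -0.06    3.73] F [-0.55 -0.35  0.31] w 91.6
shift [  3.31 -13.37   1.08] turn 0.0
```

View pics/w1.png

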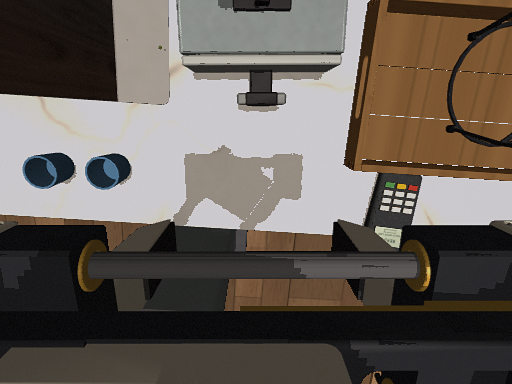

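View pics/t1.png

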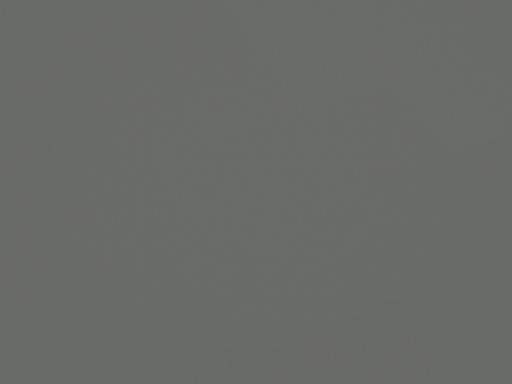

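The wrist view shows the drawer front (bright strip at v≈60) and the handle bar at (261,99), with its buttons at (242,100) and (281,99). Two cups are at (48,170) and (107,171). The top camera stays obstructed, so I'll use only the side and wrist views.

```bash
python3 - <<'E'
from h import *
c,im,d=shot('wrist','w2z',4,(170,0,360,130))
P=cloud(c,d)
roi=np.zeros((384,512),bool); roi[0:112,165:360]=1
g=im.max(-1)
m=roi&(P[...,2]>83)&(P[...,2]<96); 
# handle bar & buttons: x less than drawer front
H=P[m]; print(len(H))
import sys
x=H[:,0]; print(np.histogram(x,bins=np.arange(500,620,5)))
F=H[(H[:,0]>555)]
front=H[(H[:,0]<560)]
print('bar+buttons',front.min(0),front.max(0),cv2.minAreaRect(front[:,:2].astype(np.float32)))
R=P[roi&(P[...,2]>95)&(P[...,2]<103)]; print('roof',R[:,2].mean(),R.min(0),R.max(0),cv2.minAreaRect(R[:,:2].astype(np.float32)))
E
```

```text
2559
(array([  0,   0,   0,   0,   0,   0,   0,   0,  46, 196, 215, 175,   7,
         0,   0,   0,  37, 300, 585, 616, 301,  67,   1]), array([500, 505, 510, 515, 520, 525, 530, 535, 540, 545, 550, 555, 560,
       565, 570, 575, 580, 585, 590, 595, 600, 605, 610, 615]))
bar+buttons [ 543.18 -215.31   83.85] [ 559.9  -154.43   92.69] ((551.8121948242188, -184.837158203125), (15.332345008850098, 60.591556549072266), 3.342289924621582)
roof 98.4847713937113 [ 595.64 -275.36   95.1 ] [658.   -83.67 102.98] ((626.8785400390625, -179.76307678222656), (52.01912307739258, 190.25732421875), 3.37416934967041)
```

View pics/w2z.png

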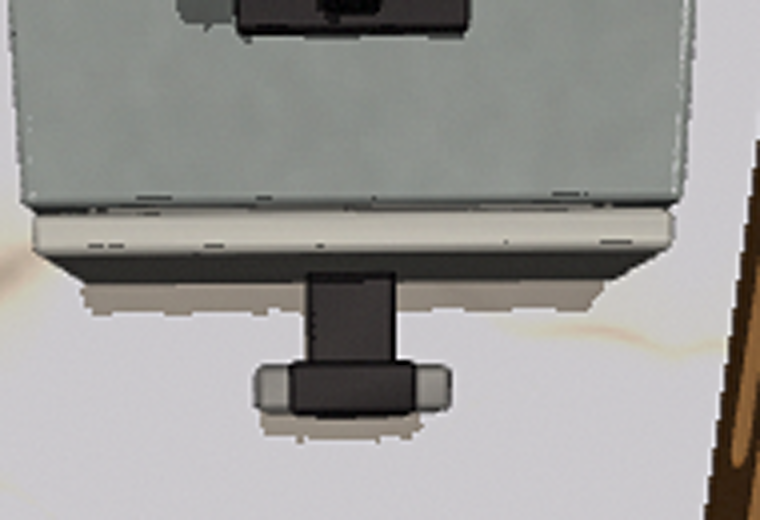

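```bash
python3 -c "
from h import *
todo([552,-185,130],0.0585)"
```

```text
t 1.4 tcp [ 465.88 -188.2   330.12] rpy deg [-179.86    0.06    3.41] F [ 0.42 -0.15 -0.86] w 92.0
shift [ 86.38   2.41 200.02] turn 0.1
```

```bash
python3 -m jog '[0,22,0,48,0,0,22,0,48,0,0,22,0,48,0,0,20,2,48,0,0,0,0,0,0]'; python3 -c "
from h import *
todo([552,-185,83],0.0585)
c,im,d=shot('wrist','w3')
P=cloud(c,d)
m=(P[...,2]>83)&(P[...,2]<96)&(P[...,0]<575)&(P[...,0]>525)&(P[...,1]<-140)&(P[...,1]>-230); H=P[m]; print(len(H),cv2.minAreaRect(H[:,:2].astype(np.float32)))
"
```

```text
time: 1.9
tool_pos: [548.9, -195.4, 141.5]
tcp_rot: [3.139, -0.002, 0.046]
contact_force: [-0.3, 0.1, -0.1]
grip_width: 91.4
t 1.9 tcp [ 548.94 -195.45  141.46] rpy deg [179.83  -0.12   2.65] F [-0.31  0.11 -0.14] w 91.4
shift [  3.42 -10.47  58.44] turn -0.7
1984 ((552.1268920898438, -185.01718139648438), (16.55419921875, 60.639400482177734), 4.068431854248047)
```

View pics/w3.png

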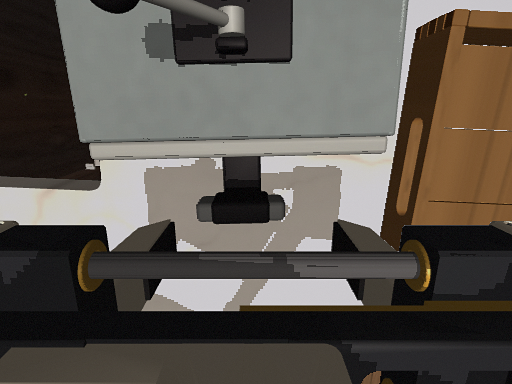

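The handle (241,207) lies between the jaws, offset slightly to the left. Its measured centre is (552,-185), the same as before. Going down now.

```bash
python3 -m jog '[0,3,-9,20,-0.7,0,0,0,0,0]'; python3 -c "
from h import *
todo([552,-185,83],0.0585)"
```

```text
time: 2.15
tool_pos: [552.2, -190.6, 128.9]
tcp_rot: [3.133, -0.01, 0.055]
contact_force: [-0.3, -0.3, -0.9]
grip_width: 91.8
t 2.15 tcp [ 552.17 -190.63  128.9 ] rpy deg [179.5   -0.57   3.15] F [-0.27 -0.27 -0.87] w 91.8
shift [-0.31 -6.02 45.85] turn -0.2
```

```bash
python3 -m jog '[0,0,-5,23,0,0,0,0,22,0,0,0,0,0,0]'; python3 -c "
from h import *
todo([552,-185,83],0.0585)"
```

```text
time: 2.45
tool_pos: [554.9, -191.5, 93.9]
tcp_rot: [3.124, -0.024, 0.051]
contact_force: [-1.0, 0.0, 0.2]
grip_width: 91.7
t 2.45 tcp [ 554.89 -191.47   93.87] rpy deg [179.    -1.35   2.92] F [-0.95  0.04  0.24] w 91.7
shift [-2.81 -6.8  10.69] turn -0.4
```

```bash
python3 -m jog '[0,-2,-8,11,0,0,0,0,0,0,0,0,0,0,0]'; python3 -c "
from h import *
todo([552,-185,83],0.0585)"
```

```text
time: 2.75
tool_pos: [554.6, -185.9, 89.1]
tcp_rot: [3.119, -0.032, 0.049]
contact_force: [0.5, -1.1, -0.6]
grip_width: 91.8
t 2.75 tcp [ 554.55 -185.92   89.06] rpy deg [178.7   -1.85   2.81] F [ 0.47 -1.11 -0.55] w 91.8
shift [-2.7  -1.18  5.95] turn -0.5
```

```bash
python3 -m jog '[0,0,0,0,0]'; python3 -c "
from h import *
todo([552,-185,83],0.0585)
todo([552,-185,83],0.0585)
capture('side')
todo([552,-185,83],0.0585)"
python3 -m jog '[0,0,0,0,0]'
```

```text
time: 2.85
tool_pos: [554.9, -186.1, 90.1]
tcp_rot: [3.118, -0.034, 0.049]
contact_force: [-0.5, 0.9, -0.5]
grip_width: 92.1
t 2.85 tcp [ 554.86 -186.12   90.09] rpy deg [178.66  -1.92   2.82] F [-0.46  0.92 -0.51] w 92.1
shift [-3.03 -1.42  6.97] turn -0.5
t 2.85 tcp [ 554.86 -186.12   90.09] rpy deg [178.66  -1.92   2.82] F [-0.46  0.92 -0.51] w 92.1
shift [-3.03 -1.42  6.97] turn -0.5
t 2.9 tcp [ 555.07 -186.23   90.22] rpy deg [178.65  -1.95   2.81] F [-0.14 -0.54  0.23] w 91.5
shift [-3.25 -1.55  7.08] turn -0.5
time: 3.0
tool_pos: [555.2, -186.3, 90.7]
tcp_rot: [3.118, -0.035, 0.049]
contact_force: [-0.7, 0.0, -0.2]
grip_width: 92.1
```

```bash
python3 -m jog '[0,-3.5,-2,9,0,0,0,0,0,0]'; python3 -c "
from h import *
todo([552,-185,83],0.0585)"
```

```text
time: 3.2
tool_pos: [551.8, -184.6, 81.0]
tcp_rot: [3.117, -0.035, 0.049]
contact_force: [-0.4, 0.4, -0.9]
grip_width: 91.8
t 3.2 tcp [ 551.84 -184.61   81.03] rpy deg [178.62  -2.     2.82] F [-0.36  0.41 -0.95] w 91.8
shift [ 0.2   0.44 -1.95] turn -0.5
```

```bash
python3 -m jog '[1,0,0,-1,0,1,0,0,0,0,1,0,0,0,0,1,0,0,0,0,1,0,0,0,0]';python3 -m jog '[1,0,0,0,0,1,0,0,0,0]'; python3 -c "
from h import *
todo([552,-185,83],0.0585)"
```

```text
time: 3.7
tool_pos: [551.6, -184.9, 81.6]
tcp_rot: [3.117, -0.034, 0.049]
contact_force: [-1.2, -1.9, 0.8]
grip_width: 56.9
time: 3.9
tool_pos: [551.6, -186.2, 81.9]
tcp_rot: [3.115, -0.034, 0.05]
contact_force: [-4.1, -14.3, -2.9]
grip_width: 40.6
t 3.9 tcp [ 551.59 -186.16   81.89] rpy deg [178.48  -1.96   2.85] F [ -4.09 -14.27  -2.9 ] w 40.6
shift [ 0.51 -1.11 -1.13] turn -0.5
```

```bash
python3 -m jog '[1,-6,0.5,-0.2,0,1,-12,0.2,-0.4,0]'; python3 -c "
from h import *
todo([552-140,-185-8,83],0.0585)"
```

```text
time: 4.1
tool_pos: [534.6, -187.5, 81.9]
tcp_rot: [3.116, -0.037, 0.05]
contact_force: [2.5, -3.2, 0.1]
grip_width: 40.8
t 4.1 tcp [ 534.63 -187.45   81.85] rpy deg [178.51  -2.1    2.85] F [ 2.46 -3.16  0.05] w 40.8
shift [-122.62   -0.41   -5.66] turn -0.5
```

```bash
python3 -m jog '[1,-25,0,-0.9,0,1,-28,0,-1,0,1,-28,0,-1,0,1,-25,0,-1,0,1,0,0,0,0]'; python3 -c "
from h import *
todo([552-140,-185-8,83],0.0585)"
```

```text
time: 4.6
tool_pos: [426.3, -194.9, 81.8]
tcp_rot: [3.11, -0.044, 0.05]
contact_force: [-0.2, -2.5, -6.0]
grip_width: 40.4
t 4.6 tcp [ 426.28 -194.94   81.77] rpy deg [178.21  -2.51   2.89] F [-0.23 -2.51 -6.  ] w 40.4
shift [-14.1   -2.6   -1.93] turn -0.5
```

```bash
python3 -m jog '[1,-11,-1,-0.5,0,1,0,0,0,0]'; python3 -m jog '[1,-5,0,-0.2,0,1,0,0,0,0]';  python3 -c "
from h import *
todo([552-140,-185-8,83],0.0585)"
```

```text
time: 4.8
tool_pos: [414.1, -195.7, 81.8]
tcp_rot: [3.109, -0.045, 0.05]
contact_force: [-0.9, -0.7, 0.2]
grip_width: 40.3
time: 5.0
tool_pos: [411.3, -195.9, 81.9]
tcp_rot: [3.108, -0.052, 0.048]
contact_force: [-2.0, -2.9, -2.0]
grip_width: 40.8
t 5.0 tcp [ 411.34 -195.95   81.89] rpy deg [178.07  -2.95   2.74] F [-1.99 -2.9  -2.03] w 40.8
shift [ 0.86 -2.87 -1.16] turn -0.6
```

```bash
python3 -m jog '[0,0,0,0,0,0,0,0,0,0,0,0,0,0,0,0,0,0,0,0,0,0,0,0,0]'; python3 -m jog '[0,0,0,-30,0,0,0,0,-45,0,0,0,0,-45,0,0,0,0,-45,0,0,0,0,-45,0]';  python3 -c "
from h import *
c,im,d=shot('side','s3')
c,im,d=shot('wrist','w4')
todo([412,-193,300],0.0585)"
```

```text
time: 5.5
tool_pos: [411.0, -195.3, 82.1]
tcp_rot: [3.108, -0.051, 0.049]
contact_force: [0.3, 0.6, 0.2]
grip_width: 75.8
time: 6.0
tool_pos: [396.2, -186.6, 293.1]
tcp_rot: [3.118, -0.037, 0.048]
contact_force: [0.2, -1.1, 0.4]
grip_width: 91.6
t 6.1 tcp [ 398.74 -188.3   297.3 ] rpy deg [178.24  -2.7    2.77] F [ 0.65 -0.26 -0.25] w 91.9
shift [13.13  5.4  -1.92] turn -0.6
```

View pics/s3.png

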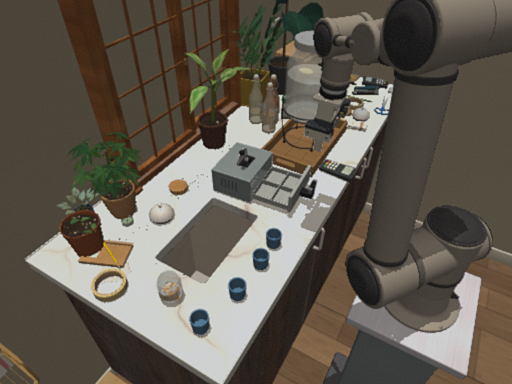

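View pics/w4.png

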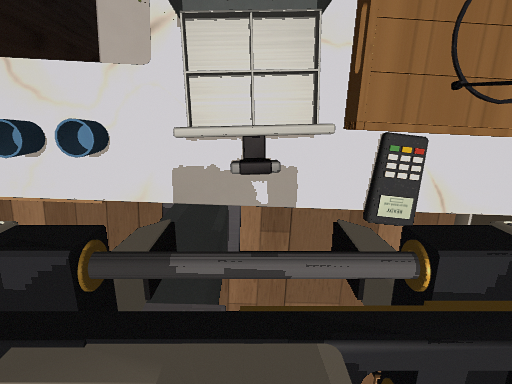

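```bash
cat >> h.py <<'E'
yawS=0.0585
ex=np.array([np.cos(yawS),np.sin(yawS),0]); ey=np.array([-np.sin(yawS),np.cos(yawS),0])
E
python3 - <<'E'
from h import *
c,im,d=shot('wrist','w5',3,(165,0,345,185))
P=cloud(c,d)
print('cross',onz(c,253,71,41), 'handle', cv2.minAreaRect(P[(P[...,2]>83)&(P[...,2]<95)&(P[...,0]<435)&(P[...,0]>380)&(abs(P[...,1]+190)<50)][:,:2].astype(np.float32)))
for uv in((184,12),(318,10),(250,12),(192,123),(314,123),(252,123),(185,71),(319,71)): print(uv,onz(c,*uv,41))
for uv in((220,45),(285,45),(220,100),(285,100)): print(P[uv[1],uv[0]])
hsv=cv2.cvtColor(im,cv2.COLOR_BGR2HSV)
E
```

```text
cross [ 528.38 -188.14   41.  ] handle ((412.58984375, -194.7495574951172), (15.614930152893066, 60.46335220336914), 2.996086835861206)
(184, 12) [ 590.63 -102.08   41.  ]
(318, 10) [ 602.04 -263.93   41.  ]
(250, 12) [ 595.15 -181.4    41.  ]
(192, 123) [ 460.76 -111.69   41.  ]
(314, 123) [ 468.27 -271.5    41.  ]
(252, 123) [ 464.43 -189.8    41.  ]
(185, 71) [ 523.96 -102.95   41.  ]
(319, 71) [ 532.72 -271.9    41.  ]
[ 561.03 -144.31   21.39]
[ 565.68 -228.82   21.11]
[ 492.62 -145.84   22.2 ]
[ 496.91 -233.51   22.53]
```

View pics/w5.png

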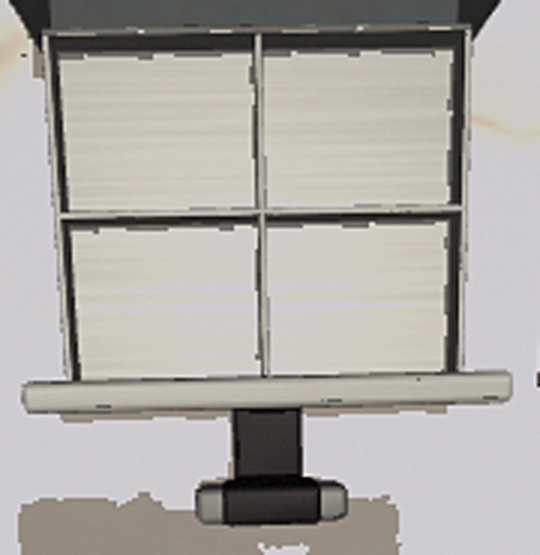

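The drawer is fully out: handle at (412.6,-194.7), divider cross at (528,-188), and the floor reads 21–22 mm as expected. Next I'll look at the cups.

```bash
cat >> h.py <<'E'
def cups(c,im,d):
    P=cloud(c,d); hsv=cv2.cvtColor(im,cv2.COLOR_BGR2HSV)
    m=cv2.inRange(hsv,(95,80,20),(115,255,255)); n,l,s,ct=cv2.connectedComponentsWithStats(cv2.morphologyEx(m,cv2.MORPH_CLOSE,np.ones((3,3))))
    for i in range(1,n):
        if s[i,4]>60:
            Q=P[l==i]; Q=Q[~np.isnan(Q[:,0])]
            if len(Q)<30: continue
            zt=np.percentile(Q[:,2],98); T=Q[(Q[:,2]>zt-5)&(Q[:,2]<zt+4)]
            (x,y),r=cv2.minEnclosingCircle(T[:,:2].astype(np.float32)); 
            print('cup px',ct[i].round(),'top z %.1f centre (%.1f,%.1f) r %.1f n %d'%(zt,x,y,r,len(T)))
E
python3 - <<'E'
from h import *
todo([405,90,300],0.0585)
c,im,d=shot('wrist','w6'); cups(c,im,d)
c,im,d=shot('side','s4'); cups(c,im,d)
E
```

```text
t 6.15 tcp [ 397.78 -187.66  294.09] rpy deg [178.42  -2.47   2.76] F [-0.33  0.09 -0.09] w 92.0
shift [  20.82 -276.75  -12.66] turn -0.6
cup px [ 79. 136.] top z 51.7 centre (434.7,37.2) r 25.1 n 394
cup px [ 18. 137.] top z 51.5 centre (430.3,124.9) r 24.2 n 230
cup px [273. 238.] top z 52.7 centre (436.6,37.6) r 24.3 n 33
cup px [260. 258.] top z 52.9 centre (432.3,127.4) r 23.5 n 40
cup px [237. 288.] top z 53.1 centre (437.0,249.0) r 23.8 n 44
cup px [199. 321.] top z 52.6 centre (467.7,380.0) r 23.6 n 62
```

```bash
python3 -m jog '[0.24,8,-46,6,0,0.24,8,-46,14,0,0.24,8,-46,14,0,0.24,8,-46,14,0,0.24,5,-36,14,-0.6]'; python3 -c "
from h import *
todo([435,37,120],0.0585)"
```

```text
time: 6.75
tool_pos: [423.3, 35.4, 216.0]
tcp_rot: [3.12, -0.025, 0.046]
contact_force: [0.7, -1.0, 0.2]
grip_width: 69.7
t 6.75 tcp [423.34  35.41 215.95] rpy deg [178.79  -1.44   2.63] F [ 0.67 -0.99  0.23] w 69.7
shift [ 9.31 -3.08 96.17] turn -0.7
```

```bash
python3 -m jog '[0.24,5,0,40,-0.7,0.24,0,0,0,0]'; python3 -c "
from h import *
c,im,d=shot('wrist','w7'); cups(c,im,d)
todo([435,37,100],0.0585)"
```

```text
time: 6.95
tool_pos: [426.0, 39.8, 170.5]
tcp_rot: [3.122, -0.015, 0.066]
contact_force: [-0.7, -0.2, -0.3]
grip_width: 69.8
cup px [ 31. 165.] top z 51.3 centre (435.9,249.7) r 25.1 n 607
cup px [158. 179.] top z 51.4 centre (430.5,127.3) r 24.8 n 732
cup px [255. 181.] top z 51.5 centre (435.6,37.9) r 24.6 n 641
t 7.0 tcp [427.35  39.46 172.94] rpy deg [178.89  -1.08   3.7 ] F [-0.51  0.26  0.92] w 69.8
shift [ 6.1   1.54 73.11] turn 0.4
```

View pics/w7.png

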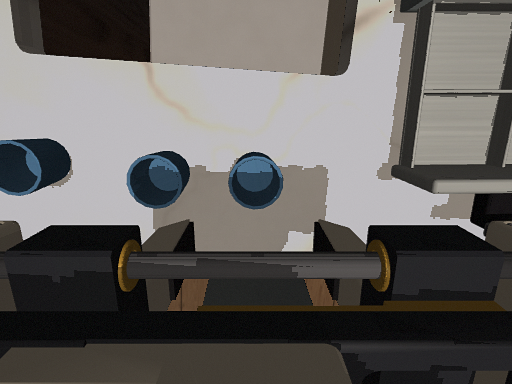

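Cup A is seen at (255,181), centred between the jaws, with B at (158,179) and C at (31,165). All three rims read about 51 mm, as they should. Descending onto A.

```bash
python3 -m jog '[0.24,5,1,40,0,0.24,2,0,35,0,0.24,0,0,0,0]'; python3 -c "
from h import *
todo([435.6,37.9,48],0.0585)"
```

```text
time: 7.3
tool_pos: [438.3, 35.6, 99.7]
tcp_rot: [3.121, -0.023, 0.061]
contact_force: [-0.6, 0.9, 0.4]
grip_width: 69.4
t 7.3 tcp [438.31  35.6   99.74] rpy deg [178.84  -1.34   3.5 ] F [-0.63  0.93  0.44] w 69.4
shift [-3.77 -3.51 51.6 ] turn 0.2
```

```bash
python3 -m jog '[0.24,-3,-3,28,0,0.24,-1,0,20,0,0.24,0,0,0,0]'; python3 -c "
from h import *
todo([435.6,37.9,48],0.0585)"
```

```text
time: 7.6
tool_pos: [438.6, 35.1, 56.0]
tcp_rot: [3.12, -0.029, 0.057]
contact_force: [0.4, -0.1, 0.6]
grip_width: 69.5
t 7.6 tcp [438.61  35.12  56.04] rpy deg [178.78  -1.67   3.24] F [ 0.37 -0.13  0.59] w 69.5
shift [-3.09 -3.11  7.89] turn -0.1
```

```bash
python3 -m jog '[0.24,-4,-4,10,0,0.24,0,0,0,0]'; python3 -c "
from h import *
todo([435.6,37.9,48],0.0585)"; python3 -m jog '[0.8,0,0,0,0,0.8,0,0,0,0,0.8,0,0,0,0,0.8,0,0,0,0]'
```

```text
time: 7.8
tool_pos: [436.9, 37.5, 49.8]
tcp_rot: [3.119, -0.034, 0.054]
contact_force: [-0.1, 0.3, 0.5]
grip_width: 69.6
t 7.8 tcp [436.93  37.54  49.81] rpy deg [178.73  -1.92   3.1 ] F [-0.13  0.31  0.51] w 69.6
shift [-1.37 -0.47  1.75] turn -0.2
time: 8.2
tool_pos: [440.4, 36.5, 55.1]
tcp_rot: [3.118, -0.042, 0.053]
contact_force: [0.0, 0.3, -0.5]
grip_width: 48.2
```

```bash
python3 -m jog '[0.8,-0.5,0,0.5,0,0.8,0,0,-30,0]'; python3 -m jog '[0.8,0,0,-40,0,0.8,0,0,-20,0]'; python3 -c "
from h import *
c,im,d=shot('wrist','w8'); cups(c,im,d)
todo([497.5,-233,150],0.0585)"
```

```text
time: 8.4
tool_pos: [436.6, 37.2, 82.7]
tcp_rot: [3.119, -0.035, 0.053]
contact_force: [0.5, -0.1, -1.1]
grip_width: 48.3
time: 8.6
tool_pos: [433.6, 38.5, 144.2]
tcp_rot: [3.12, -0.032, 0.053]
contact_force: [-1.4, 0.2, -0.5]
grip_width: 48.1
cup px [ 23. 182.] top z 51.4 centre (435.2,240.0) r 22.1 n 450
cup px [147. 196.] top z 51.5 centre (430.6,127.3) r 24.9 n 759
cup px [253. 228.] top z 197.6 centre (460.9,42.0) r 13.7 n 81
cup px [253. 288.] top z 141.4 centre (417.6,38.6) r 21.5 n 772
t 8.65 tcp [434.7   38.47 146.24] rpy deg [178.71  -2.07   3.04] F [0.48 0.09 3.26] w 48.3
shift [ 48.42 274.39   4.18] turn -0.3
```

View pics/w8.png

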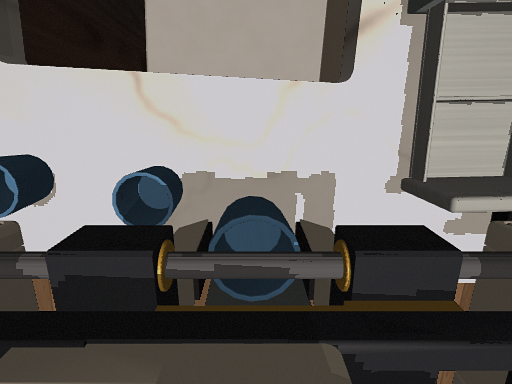

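Cup A is held between the pads at (253,240). I'm carrying it to the back right bay.

```bash
python3 -m jog '[0.8,17,43,-22,0,0.8,17,43,-2,0,0.8,17,43,-2,0,0.8,17,43,-2,0,0.8,17,43,-2,0]';python3 -m jog '[0.8,16,30,0,0,0.8,0,0,0,0]'; python3 -c "
from h import *
todo([564.4,-229.1,150],0.0585)"
```

```text
time: 9.15
tool_pos: [528.9, -169.1, 182.1]
tcp_rot: [3.121, -0.034, 0.063]
contact_force: [1.8, 0.8, -0.1]
grip_width: 48.1
time: 9.35
tool_pos: [548.4, -204.8, 181.7]
tcp_rot: [3.12, -0.034, 0.058]
contact_force: [1.1, 0.5, -1.1]
grip_width: 48.2
t 9.35 tcp [ 548.4  -204.81  181.65] rpy deg [178.74  -1.97   3.34] F [ 1.12  0.47 -1.11] w 48.2
shift [13.46 24.47 32.68] turn -0.0
```

```bash
python3 -m jog '[0.8,14,26,30,0,0.8,0,0,2,0]'; python3 -c "
from h import *
todo([564.4,-229.1,100],0.0585)"
```

```text
time: 9.55
tool_pos: [564.6, -231.2, 147.3]
tcp_rot: [3.122, -0.031, 0.057]
contact_force: [-0.9, 0.4, -2.1]
grip_width: 48.1
t 9.55 tcp [ 564.58 -231.15  147.28] rpy deg [178.87  -1.8    3.27] F [-0.87  0.37 -2.07] w 48.1
shift [-1.54 -2.99 47.2 ] turn -0.1
```

```bash
python3 -m jog '[0.8,-2,-3,30,0,0.8,-1,0,15,0]'; python3 -c "
from h import *
todo([564.4,-229.1,78],0.0585)"
```

```text
time: 9.75
tool_pos: [562.7, -228.1, 100.8]
tcp_rot: [3.122, -0.031, 0.057]
contact_force: [-0.9, 0.2, -1.0]
grip_width: 48.0
t 9.75 tcp [ 562.66 -228.05  100.83] rpy deg [178.9   -1.8    3.26] F [-0.89  0.19 -1.04] w 48.0
shift [ 0.96  0.71 22.88] turn -0.1
```

```bash
python3 -m jog '[0.8,0,0.5,18,0,0.8,0,0,2,0]'; python3 -c "
from h import *
todo([564.4,-229.1,76],0.0585)"
```

```text
time: 9.95
tool_pos: [562.0, -226.2, 78.2]
tcp_rot: [3.125, -0.029, 0.058]
contact_force: [2.2, 1.0, -0.7]
grip_width: 48.1
t 9.95 tcp [ 561.99 -226.22   78.17] rpy deg [179.05  -1.65   3.31] F [ 2.2   1.03 -0.71] w 48.1
shift [2.18 2.98 2.29] turn -0.0
```

```bash
python3 -m jog '[0.8,1,1,3,0]';python3 -m jog '[0.8,0,0,2,0]'; python3 -c "
from h import *
todo([564.4,-229.1,76],0.0585)"
```

```text
time: 10.05
tool_pos: [563.0, -226.3, 75.6]
tcp_rot: [3.125, -0.028, 0.059]
contact_force: [-2.4, 0.3, 12.6]
grip_width: 48.1
time: 10.15
tool_pos: [563.8, -226.1, 75.4]
tcp_rot: [3.124, -0.03, 0.059]
contact_force: [-1.1, 0.9, 12.4]
grip_width: 48.1
t 10.15 tcp [ 563.8  -226.13   75.43] rpy deg [179.01  -1.74   3.38] F [-1.07  0.95 12.41] w 48.1
shift [ 0.44  3.01 -0.51] turn 0.0
```

```bash
python3 -m jog '[0.3,0,0,0,0,0.3,0,0,0.5,0,0.3,0,0,0.5,0]';python3 -m jog '[0.28,0,0,-20,0,0.28,0,0,-40,0,0.28,0,0,-40,0]'; python3 -c "
from h import *
c,im,d=shot('wrist','w9'); cups(c,im,d)
c,im,d=shot('side','s5'); cups(c,im,d)
todo([430.6,127.3,200],0.0585)"
```

```text
time: 10.45
tool_pos: [564.5, -225.6, 77.4]
tcp_rot: [3.122, -0.033, 0.06]
contact_force: [-1.4, 0.4, 0.1]
grip_width: 63.4
time: 10.75
tool_pos: [557.8, -222.0, 174.0]
tcp_rot: [3.13, -0.021, 0.06]
contact_force: [1.1, -0.1, 0.4]
grip_width: 65.9
cup px [257. 195.] top z 72.5 centre (559.2,-225.0) r 24.7 n 734
cup px [277. 174.] top z 74.5 centre (559.6,-221.8) r 23.7 n 20
cup px [260. 258.] top z 53.0 centre (432.2,127.7) r 23.4 n 36
cup px [237. 288.] top z 52.6 centre (437.9,249.5) r 24.1 n 51
cup px [199. 321.] top z 52.3 centre (468.3,379.6) r 24.1 n 63
t 10.85 tcp [ 560.71 -223.53  179.32] rpy deg [178.96  -1.8    3.46] F [-0.25  0.41  0.58] w 66.2
shift [-108.02 -357.53  -30.61] turn 0.1
```

View pics/w9.png

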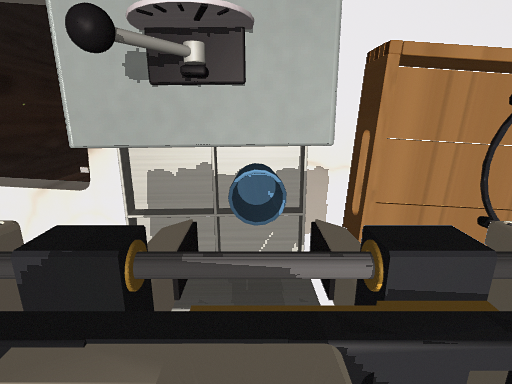

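Cup A stands in the back right bay: rim at z≈72, centre (559,-225), seen at (257,195). Next is cup B.

```bash
python3 -m jog '[0.24,-13,-45,-4,0,0.24,-13,-45,-2,0,0.24,-13,-45,-2,0,0.24,-13,-45,-2,0,0.24,-13,-45,-2,0]';python3 -m jog '[0.24,-14,-45,0,0,0.24,-14,-42,8,0,0.24,-14,-40,10,0,0.24,0,0,10,0]'; python3 -c "
from h import *
c,im,d=shot('wrist','w10'); cups(c,im,d)
todo([430.6,127.3,100],0.0585)"
```

```text
time: 11.35
tool_pos: [480.9, -1.4, 184.2]
tcp_rot: [3.121, -0.035, 0.051]
contact_force: [0.5, 1.0, 0.1]
grip_width: 69.7
time: 11.75
tool_pos: [428.6, 131.4, 151.9]
tcp_rot: [3.122, -0.038, 0.055]
contact_force: [0.2, -0.9, 0.1]
grip_width: 69.4
cup px [  6. 139.] top z 20.9 centre (464.3,360.6) r 11.6 n 106
cup px [116. 182.] top z 51.4 centre (436.2,249.9) r 25.0 n 887
cup px [257. 196.] top z 51.4 centre (430.8,127.8) r 24.8 n 733
t 11.8 tcp [428.91 129.68 150.61] rpy deg [178.82  -2.06   3.13] F [-0.7   0.25 -1.63] w 69.8
shift [-0.26  1.42 50.67] turn -0.2
```

```bash
python3 -m jog '[0.24,-1,1,42,0,0.24,-1,0,30,0]'; python3 -c "
from h import *
todo([430.8,127.8,48],0.0585)"
```

```text
time: 12.0
tool_pos: [433.3, 127.1, 80.1]
tcp_rot: [3.121, -0.046, 0.056]
contact_force: [-0.2, 0.0, -1.3]
grip_width: 69.8
t 12.0 tcp [433.33 127.07  80.07] rpy deg [178.83  -2.63   3.22] F [-0.18  0.02 -1.26] w 69.8
shift [-3.96 -1.52 31.9 ] turn -0.1
```

```bash
python3 -m jog '[0.24,-5,-1.5,26,0,0.24,-2,0,6,0]'; python3 -c "
from h import *
todo([430.8,127.8,48],0.0585)"
```

```text
time: 12.2
tool_pos: [427.5, 125.3, 44.5]
tcp_rot: [3.12, -0.042, 0.054]
contact_force: [0.5, -0.2, 1.0]
grip_width: 69.9
t 12.2 tcp [427.54 125.31  44.47] rpy deg [178.78  -2.43   3.09] F [ 0.54 -0.21  1.01] w 69.9
shift [ 3.53 -2.24 -3.43] turn -0.3
```

```bash
python3 -m jog '[0.24,2,-2,-4,0,0.7,0,0,0,0,0.8,-0.5,0,1,0,0.8,-0.5,0,1,0,0.8,-0.5,0,1,0]'; python3 -c "
from h import *
todo([430.8,127.8,48],0.0585)"
```

```text
time: 12.7
tool_pos: [431.6, 125.9, 49.1]
tcp_rot: [3.121, -0.049, 0.051]
contact_force: [-2.6, 0.6, 7.6]
grip_width: 49.0
t 12.7 tcp [431.56 125.94  49.13] rpy deg [178.8   -2.79   2.92] F [-2.58  0.59  7.58] w 49.0
shift [-0.72 -1.92  1.06] turn -0.4
```

```bash
python3 -m jog '[0.8,0,0,-25,0,0.8,0,0,-45,0,0.8,0,0,-40,0]'; python3 -m jog '[0.8,10,43,-15,0,0.8,10,43,0,0,0.8,10,43,0,0,0.8,10,43,0,0,0.8,10,43,0,0]';python3 -c "
from h import *
todo([497.5,-231,140],0.0585)"
```

```text
time: 13.0
tool_pos: [423.1, 127.5, 158.4]
tcp_rot: [3.12, -0.038, 0.051]
contact_force: [0.2, 0.0, -0.8]
grip_width: 49.3
time: 13.5
tool_pos: [487.4, -85.1, 189.9]
tcp_rot: [3.119, -0.055, 0.065]
contact_force: [0.8, -0.3, -0.4]
grip_width: 49.2
t 13.5 tcp [487.4  -85.09 189.91] rpy deg [178.68  -3.14   3.71] F [ 0.79 -0.34 -0.36] w 49.2
shift [ -2.1  145.07  53.22] turn 0.4
```

```bash
python3 -m jog '[0.8,0,45,0,0,0.8,0,45,10,0,0.8,0,40,20,0.4,0.8,0,0,5,0]';python3 -c "
from h import *
todo([497.5,-231,120],0.0585)"
```

```text
time: 13.9
tool_pos: [499.3, -226.5, 159.7]
tcp_rot: [3.113, -0.062, 0.054]
contact_force: [-0.1, 1.0, -0.6]
grip_width: 49.1
t 13.9 tcp [ 499.32 -226.49  159.68] rpy deg [178.39  -3.54   3.1 ] F [-0.12  0.96 -0.63] w 49.1
shift [-4.5   3.3  39.59] turn -0.3
```

```bash
python3 -m jog '[0.8,-6,2.5,42,0,0.8,-3,0,18,0]';python3 -c "
from h import *
todo([497.5,-231,74],0.0585)"
```

```text
time: 14.1
tool_pos: [495.3, -232.8, 99.8]
tcp_rot: [3.11, -0.066, 0.052]
contact_force: [-0.2, 1.1, -0.4]
grip_width: 49.3
t 14.1 tcp [ 495.29 -232.84   99.82] rpy deg [178.21  -3.8    2.97] F [-0.24  1.11 -0.43] w 49.3
shift [ 0.58 -2.53 25.85] turn -0.4
```

```bash
python3 -m jog '[0.8,-0.5,-2,23,0,0.8,-0.5,0,2,0]';python3 -c "
from h import *
todo([497.5,-231,70],0.0585)"
```

```text
time: 14.3
tool_pos: [494.3, -229.9, 72.2]
tcp_rot: [3.113, -0.063, 0.052]
contact_force: [-0.4, -0.4, -0.9]
grip_width: 49.0
t 14.3 tcp [ 494.33 -229.94   72.19] rpy deg [178.37  -3.6    2.95] F [-0.38 -0.43 -0.88] w 49.0
shift [2.97 1.15 2.42] turn -0.4
```

```bash
python3 -m jog '[0.8,3,1,3.5,0]';python3 -m jog '[0.8,0,0,1,0]'
```

```text
time: 14.4
tool_pos: [497.9, -230.6, 69.8]
tcp_rot: [3.113, -0.063, 0.052]
contact_force: [-6.8, 3.9, 37.2]
grip_width: 48.9
time: 14.5
tool_pos: [499.3, -230.6, 70.3]
tcp_rot: [3.111, -0.066, 0.053]
contact_force: [0.6, 0.2, -0.5]
grip_width: 49.0
```

```bash
python3 -m jog '[0.3,0,0,0.5,0,0.3,0,0,1,0,0.3,0,0,0.5,0]';python3 -m jog '[0.28,-1,0,-20,0,0.28,-2,0,-40,0,0.28,-2,0,-45,0]'; python3 -c "
from h import *
c,im,d=shot('wrist','w11'); cups(c,im,d)
c,im,d=shot('side','s6'); cups(c,im,d)
todo([437,249,200],0.0585)"
```

```text
time: 14.8
tool_pos: [501.2, -230.9, 71.1]
tcp_rot: [3.108, -0.07, 0.054]
contact_force: [0.8, 0.4, 0.4]
grip_width: 63.3
time: 15.1
tool_pos: [486.0, -226.3, 172.8]
tcp_rot: [3.116, -0.06, 0.054]
contact_force: [0.7, -0.6, -0.1]
grip_width: 66.2
cup px [255. 112.] top z 72.5 centre (560.3,-224.6) r 24.6 n 844
cup px [256. 187.] top z 72.4 centre (499.6,-229.5) r 24.7 n 757
cup px [277. 173.] top z 73.8 centre (563.2,-223.7) r 24.6 n 23
cup px [292. 178.] top z 74.4 centre (502.1,-227.7) r 24.3 n 27
cup px [237. 288.] top z 52.1 centre (436.9,249.5) r 24.5 n 53
cup px [199. 321.] top z 52.6 centre (468.6,379.0) r 23.7 n 61
t 15.2 tcp [ 489.07 -228.28  178.43] rpy deg [178.06  -4.06   3.12] F [-0.43 -0.01 -0.15] w 66.1
shift [ -24.44 -478.34  -39.61] turn -0.2
```

View pics/w11.png

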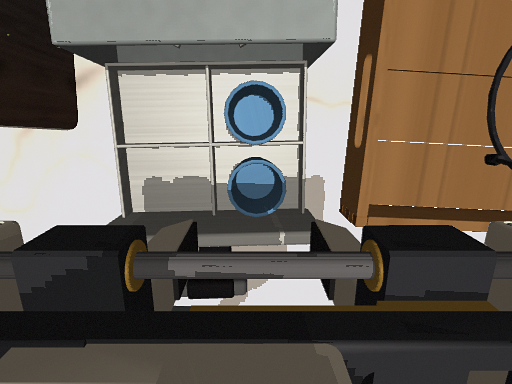

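Two cups now stand upright in the right-hand bays, at (255,112) and (256,187). Next is cup C.

```bash
python3 -m jog '[0.24,-4,-48,-4,0,0.24,-4,-48,-2,0,0.24,-4,-48,-2,0,0.24,-4,-48,-2,0,0.24,-4,-48,-2,0]';python3 -m jog '[0.24,-1,-48,0,0,0.24,-1,-48,0,0,0.24,-1,-48,0,0,0.24,-1,-45,0,0,0.24,0,-40,0,0]'; python3 -c "
from h import *
c,im,d=shot('wrist','w12'); cups(c,im,d)
todo([437,249,120],0.0585)"
```

```text
time: 15.7
tool_pos: [457.1, 11.4, 181.5]
tcp_rot: [3.103, -0.079, 0.043]
contact_force: [0.2, 0.0, 0.4]
grip_width: 70.0
time: 16.2
tool_pos: [441.0, 249.9, 172.0]
tcp_rot: [3.103, -0.082, 0.043]
contact_force: [0.3, -0.1, -0.2]
grip_width: 69.7
cup px [108. 166.] top z 51.4 centre (466.9,380.3) r 24.9 n 802
cup px [249. 205.] top z 51.5 centre (435.6,250.0) r 24.6 n 605
t 16.25 tcp [440.72 254.83 171.88] rpy deg [177.99  -4.73   2.6 ] F [-1.22  2.92  0.63] w 69.7
shift [-8.25  3.85 51.54] turn -0.8
```

```bash
python3 -m jog '[0.24,0,0,-50,0,0.24,0,0,-50,0]'; python3 -m jog '[0.24,0,0,15,0]'; python3 -c "
from h import *
capture('side');capture('side')
todo([437,249,120],0.0585)"
```

```text
time: 16.45
tool_pos: [428.5, 259.8, 265.7]
tcp_rot: [3.101, -0.067, 0.051]
contact_force: [0.8, 0.4, 0.4]
grip_width: 70.0
time: 16.55
tool_pos: [432.3, 261.5, 257.9]
tcp_rot: [3.106, -0.081, 0.053]
contact_force: [0.7, 0.2, -0.2]
grip_width: 69.8
t 16.65 tcp [429.   259.21 250.17] rpy deg [177.66  -3.81   2.97] F [-0.32  0.47 -1.96] w 69.7
shift [ -1.2    5.27 130.71] turn -0.4
```

```bash
cat > st.py <<'E'
import sys
from h import *
for i in range(2): capture('side')
a=[float(x) for x in sys.argv[1:]]
todo(a[:3],a[3] if len(a)>3 else 0.0585)
E
python3 -m jog '[0.24,0,5,45,0]'; python3 st.py 435.6 250 48;python3 -m jog '[0.24,0,0,45,0]'; python3 st.py 435.6 250 48
```

```text
time: 16.75
tool_pos: [434.9, 254.0, 209.0]
tcp_rot: [3.104, -0.076, 0.053]
contact_force: [1.7, 0.8, -0.5]
grip_width: 69.8
t 16.85 tcp [429.19 250.49 200.54] rpy deg [177.41  -3.17   2.93] F [ 0.05 -0.32  0.08] w 69.5
shift [ -2.08  -6.09 152.54] turn -0.4
time: 16.95
tool_pos: [434.8, 249.9, 159.5]
tcp_rot: [3.1, -0.064, 0.051]
contact_force: [0.9, 0.7, -0.2]
grip_width: 69.8
t 17.05 tcp [428.81 246.96 151.72] rpy deg [177.18  -2.55   2.88] F [-0.74 -0.35 -0.04] w 69.8
shift [  2.31  -7.8  103.66] turn -0.5
```

```bash
python3 -m jog '[0.24,1,-5,45,0]'; python3 st.py 435.6 250 48
```

```text
time: 17.15
tool_pos: [435.4, 251.4, 111.4]
tcp_rot: [3.096, -0.054, 0.05]
contact_force: [1.3, -0.8, -1.4]
grip_width: 70.0
t 17.25 tcp [429.36 248.95 103.76] rpy deg [176.99  -2.03   2.87] F [-0.89  0.35 -0.82] w 70.0
shift [ 4.3  -3.67 55.83] turn -0.5
```

```bash
python3 -c "
from h import *
c,im,d=shot('wrist','w13'); cups(c,im,d)"; python3 st.py 435.6 250 48
```

```text
cup px [ 55. 154.] top z 51.5 centre (466.3,380.1) r 25.2 n 1770
cup px [249. 207.] top z 51.4 centre (435.6,250.2) r 24.8 n 1166
t 17.4 tcp [432.71 250.39 109.  ] rpy deg [177.22  -2.68   2.89] F [-0.65  0.28 -0.15] w 69.5
shift [ 0.01 -2.42 61.03] turn -0.5
```

```bash
python3 -m jog '[0.24,0,-2,35,0,0.24,0,0,15,0]'; python3 -c "
from h import *
todo([435.6,250,48],0.0585)"
```

```text
time: 17.6
tool_pos: [439.9, 252.4, 66.1]
tcp_rot: [3.098, -0.061, 0.051]
contact_force: [-0.0, -0.8, 0.0]
grip_width: 69.6
t 17.6 tcp [439.88 252.39  66.12] rpy deg [177.51  -3.49   2.9 ] F [-0.02 -0.83  0.01] w 69.6
shift [-5.49  1.39 17.89] turn -0.4
```

```bash
python3 -m jog '[0.24,-6,1,17,0]'; python3 -c "
from h import *
capture('side')
todo([435.6,250,48],0.0585)"
```

```text
time: 17.7
tool_pos: [437.8, 251.5, 51.9]
tcp_rot: [3.101, -0.068, 0.051]
contact_force: [-0.4, -0.1, -0.4]
grip_width: 69.8
t 17.75 tcp [435.   250.38  49.22] rpy deg [177.53  -3.55   2.89] F [-1.82 -1.18 -1.37] w 69.6
shift [0.51 0.35 1.27] turn -0.5
```

```bash
python3 -m jog '[0.8,-0.5,0,0,0,0.8,-0.8,0,1,0,0.8,-0.8,0,1,0,0.8,-0.5,0,1,0]'; python3 -c "
from h import *
todo([435.6,250,48],0.0585)"
```

```text
time: 18.15
tool_pos: [436.1, 251.7, 52.9]
tcp_rot: [3.102, -0.072, 0.051]
contact_force: [-0.2, 0.6, -0.9]
grip_width: 48.4
t 18.15 tcp [436.06 251.72  52.86] rpy deg [177.71  -4.1    2.9 ] F [-0.22  0.58 -0.87] w 48.4
shift [-0.89  1.5   4.87] turn -0.5
```

```bash
python3 -m jog '[0.8,0,0,-30,0,0.8,0,0,-45,0,0.8,0,0,-45,0,0.8,12,44,0,0,0.8,12,44,0,0]';python3 -m jog '[0.8,12,44,0,0,0.8,12,44,0,0,0.8,12,44,0,0,0.8,12,44,0,0,0.8,12,44,0,0]'; python3 -c "
from h import *
todo([559,-145,140],0.0585)"
```

```text
time: 18.65
tool_pos: [454.5, 172.4, 183.9]
tcp_rot: [3.102, -0.073, 0.06]
contact_force: [0.4, -0.1, -1.6]
grip_width: 48.5
time: 19.15
tool_pos: [528.9, -50.7, 201.6]
tcp_rot: [3.103, -0.079, 0.064]
contact_force: [1.6, -0.1, -1.1]
grip_width: 48.2
t 19.15 tcp [528.94 -50.71 201.6 ] rpy deg [177.77  -4.55   3.65] F [ 1.55 -0.06 -1.07] w 48.2
shift [19.03 93.48 67.  ] turn 0.3
```

```bash
python3 -m jog '[0.8,8,44,5,0,0.8,8,44,20,0]'; python3 st.py 559 -145 100
```

```text
time: 19.35
tool_pos: [554.2, -142.1, 184.9]
tcp_rot: [3.1, -0.086, 0.064]
contact_force: [1.6, 0.1, -1.9]
grip_width: 48.5
t 19.45 tcp [ 553.1  -144.96  181.18] rpy deg [177.68  -4.61   3.36] F [-0.8   1.14 -1.58] w 48.4
shift [-0.65 -2.91 81.34] turn 0.0
```

```bash
python3 -m jog '[0.8,0,-2,40,0]'; python3 st.py 559 -145 100; python3 -m jog '[0.8,0,0,30,0]'; python3 st.py 559 -145 100
```

```text
time: 19.55
tool_pos: [559.2, -146.8, 145.3]
tcp_rot: [3.097, -0.09, 0.057]
contact_force: [1.3, -0.2, -1.7]
grip_width: 48.3
t 19.65 tcp [ 553.46 -143.7   136.99] rpy deg [177.92  -4.11   3.29] F [-1.69  0.42 -1.24] w 48.1
shift [ 2.79  0.26 37.32] turn -0.1
time: 19.75
tool_pos: [557.9, -145.0, 110.7]
tcp_rot: [3.103, -0.078, 0.058]
contact_force: [1.3, -1.1, -1.9]
grip_width: 48.1
t 19.85 tcp [ 553.58 -143.22  104.93] rpy deg [178.1   -3.75   3.32] F [-0.15  0.   -2.05] w 48.3
shift [4.98 1.91 5.33] turn -0.0
```

```bash
python3 -m jog '[0.8,4,1,22,0]'; python3 st.py 559 -145 74
```

```text
time: 19.95
tool_pos: [560.7, -144.6, 86.9]
tcp_rot: [3.106, -0.07, 0.059]
contact_force: [0.4, -0.1, -0.1]
grip_width: 48.2
t 20.05 tcp [ 558.46 -143.71   83.03] rpy deg [178.18  -3.59   3.36] F [-0.67 -0.2  -0.93] w 48.1
shift [-0.11  1.03  9.08] turn 0.0
```

```bash
python3 -m jog '[0.8,0,0,7,0]'; python3 st.py 559 -145 74;  python3 -m jog '[0.8,0,0,2.5,0]'; python3 st.py 559 -145 74
```

```text
time: 20.15
tool_pos: [559.9, -143.8, 78.2]
tcp_rot: [3.109, -0.065, 0.06]
contact_force: [-0.1, -0.2, -0.9]
grip_width: 48.2
t 20.25 tcp [ 559.01 -143.62   76.89] rpy deg [178.17  -3.62   3.39] F [ 0.58 -1.29 -2.01] w 48.2
shift [-0.27  1.29  2.92] turn 0.0
time: 20.35
tool_pos: [559.6, -143.7, 75.6]
tcp_rot: [3.109, -0.065, 0.06]
contact_force: [0.4, -0.2, -0.8]
grip_width: 48.3
t 20.45 tcp [ 559.34 -143.67   75.04] rpy deg [178.15  -3.66   3.4 ] F [ 0.08 -0.61 -1.57] w 48.5
shift [-0.48  1.27  1.05] turn 0.1
```

```bash
python3 -m jog '[0.8,0,0,1.7,0]'; python3 st.py 559 -145 74
```

```text
time: 20.55
tool_pos: [559.7, -143.8, 73.9]
tcp_rot: [3.109, -0.065, 0.059]
contact_force: [-0.0, 0.5, -0.2]
grip_width: 48.3
t 20.65 tcp [ 559.64 -143.86   73.71] rpy deg [178.13  -3.69   3.4 ] F [-0.69  0.02  1.46] w 48.0
shift [-0.69  1.11 -0.29] turn 0.0
```

```bash
python3 -m jog '[0.8,0,0,1.3,0]'; python3 -m jog '[0.3,-0.5,0,0.5,0,0.3,-0.5,0,1,0,0.3,-0.5,0,1,0]';python3 -m jog '[0.28,-1,0,-20,0,0.28,-1,0,-40,0,0.28,0,0,-45,0]'; python3 -c "
from h import *
c,im,d=shot('wrist','w14'); cups(c,im,d)
c,im,d=shot('side','s7'); cups(c,im,d)
todo([466.3,380,200],0.0585)"
```

```text
time: 20.75
tool_pos: [560.4, -143.9, 73.6]
tcp_rot: [3.109, -0.066, 0.059]
contact_force: [-0.5, 4.3, 12.0]
grip_width: 48.1
time: 21.05
tool_pos: [559.7, -144.2, 71.8]
tcp_rot: [3.108, -0.068, 0.059]
contact_force: [-0.3, -0.5, 0.7]
grip_width: 63.4
time: 21.35
tool_pos: [546.4, -140.1, 171.3]
tcp_rot: [3.115, -0.053, 0.058]
contact_force: [0.9, -1.1, 0.1]
grip_width: 66.2
cup px [256. 186.] top z 72.4 centre (560.0,-142.7) r 24.7 n 758
cup px [349. 190.] top z 72.3 centre (552.6,-226.8) r 33.6 n 872
cup px [271. 181.] top z 74.2 centre (558.2,-183.5) r 63.9 n 59
cup px [292. 178.] top z 73.8 centre (501.7,-229.6) r 23.4 n 23
cup px [199. 321.] top z 52.1 centre (468.2,379.9) r 23.7 n 62
t 21.45 tcp [ 550.07 -141.42  177.37] rpy deg [178.11  -3.81   3.37] F [ 0.46 -0.18  1.73] w 66.3
shift [ -51.33 -524.3   -43.41] turn 0.0
```

View pics/w14.png

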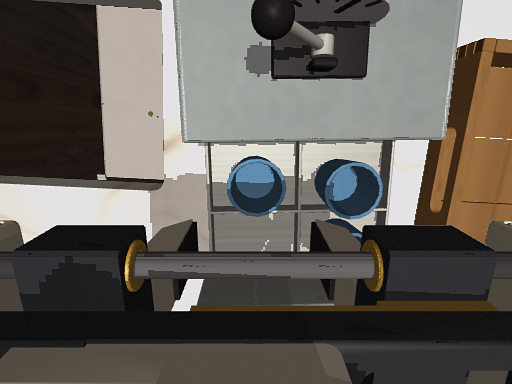

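Cup C is in the back left bay (256,186), rim z 72. Next is cup D.

```bash
python3 -m jog '[0.24,-9,-48,-4,0,0.24,-9,-48,-2,0,0.24,-9,-48,-2,0,0.24,-9,-48,-2,0,0.24,-9,-48,-2,0]';python3 -m jog '[0.24,-1,-48,0,0,0.24,-1,-48,0,0,0.24,-1,-48,0,0,0.24,-1,-45,0,0,0.24,0,-45,0,0]'; python3 -m jog '[0.24,0,-45,0,0]'; python3 -c "
from h import *
capture('side')
c,im,d=shot('wrist','w15'); cups(c,im,d)
todo([466.3,380,120],0.0585)"
```

```text
time: 21.95
tool_pos: [491.6, 96.1, 177.0]
tcp_rot: [3.106, -0.071, 0.047]
contact_force: [0.9, 0.1, -0.2]
grip_width: 70.2
time: 22.45
tool_pos: [472.9, 338.7, 165.3]
tcp_rot: [3.105, -0.069, 0.047]
contact_force: [1.8, -0.4, 0.3]
grip_width: 69.7
time: 22.55
tool_pos: [470.2, 385.5, 162.7]
tcp_rot: [3.104, -0.068, 0.048]
contact_force: [1.2, -0.7, 0.3]
grip_width: 69.6
cup px [263. 203.] top z 51.4 centre (466.9,380.6) r 24.6 n 666
t 22.65 tcp [469.41 388.62 162.09] rpy deg [177.96  -3.91   3.  ] F [ 0.33 -0.19 -0.54] w 70.0
shift [-6.41  6.95 42.03] turn -0.4
```

```bash
python3 -m jog '[0.24,-5,7,40,0]'; python3 st.py 466.9 380.6 48; python3 -m jog '[0.24,0,0,32,0]'; python3 st.py 466.9 380.6 48
```

```text
time: 22.75
tool_pos: [470.1, 383.5, 125.6]
tcp_rot: [3.111, -0.078, 0.055]
contact_force: [2.0, 1.1, -1.4]
grip_width: 70.1
t 22.85 tcp [464.29 377.77 116.84] rpy deg [177.62  -3.35   3.04] F [-0.42 -0.12 -0.78] w 69.4
shift [-1.27 -5.54 68.71] turn -0.3
time: 22.95
tool_pos: [468.5, 377.6, 88.3]
tcp_rot: [3.104, -0.065, 0.053]
contact_force: [0.7, 1.1, 1.2]
grip_width: 70.0
t 23.05 tcp [464.36 374.24  81.76] rpy deg [177.36  -2.93   2.98] F [-0.41 -0.22 -0.53] w 70.0
shift [ 1.14 -7.77 33.54] turn -0.4
```

```bash
python3 -m jog '[0.24,1,-8,26,0]'; python3 st.py 466.9 380.6 49
```

```text
time: 23.15
tool_pos: [468.8, 381.7, 59.3]
tcp_rot: [3.099, -0.057, 0.051]
contact_force: [-0.1, -0.1, 1.0]
grip_width: 69.7
t 23.25 tcp [465.57 380.23  54.24] rpy deg [177.23  -2.71   2.95] F [-0.72  0.44  0.28] w 69.6
shift [ 1.09 -0.56  5.28] turn -0.4
```

```bash
python3 -m jog '[0.24,0,0,5,0,0.8,-0.8,0,1,0,0.8,-0.8,0,1,0,0.8,-0.8,0,1,0,0.8,-0.5,0,1,0]'; python3 -c "
from h import *
todo([467,380.6,48],0.0585)"; python3 -m jog '[0.8,0,0,-30,0,0.8,0,0,-45,0,0.8,0,0,-45,0,0.8,5,46,0,0,0.8,5,46,0,0]'; python3 -c "
from h import *
c,im,d=shot('wrist','w16'); cups(c,im,d)
todo([493,-147,200],0.0585)"
```

```text
time: 23.75
tool_pos: [465.8, 380.2, 51.6]
tcp_rot: [3.097, -0.054, 0.05]
contact_force: [0.5, -0.5, 3.6]
grip_width: 47.9
t 23.75 tcp [465.79 380.17  51.6 ] rpy deg [177.44  -3.11   2.88] F [ 0.49 -0.5   3.62] w 47.9
shift [ 1.03 -0.53  3.64] turn -0.5
time: 24.25
tool_pos: [471.9, 296.3, 180.3]
tcp_rot: [3.097, -0.054, 0.058]
contact_force: [-0.0, -0.4, -1.4]
grip_width: 48.1
cup px [253. 226.] top z 180.5 centre (476.9,297.5) r 24.2 n 1025
cup px [253. 285.] top z 180.2 centre (457.0,296.5) r 19.1 n 646
t 24.3 tcp [473.44 290.56 181.21] rpy deg [177.28  -3.16   3.14] F [ 1.99 -4.89  1.11] w 48.2
shift [ -3.38 438.38   1.79] turn -0.2
```

View pics/w16.png

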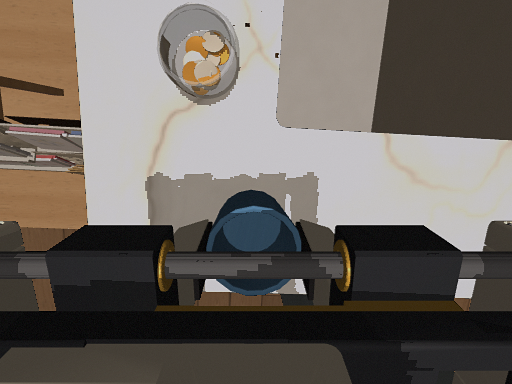

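Cup D is held at (253,235); the tip jar is untouched at (199,50). I'm carrying D to the front left bay.

```bash
python3 -m jog '[0.8,0,47,0,0,0.8,0,47,0,0,0.8,0,47,0,0,0.8,0,47,0,0,0.8,0,47,0,0]';python3 -m jog '[0.8,0,47,0,0,0.8,0,47,0,0,0.8,0,47,0,0,0.8,0,40,0,0]'; python3 st.py 493 -147 140
```

```text
time: 24.8
tool_pos: [485.1, 54.4, 193.9]
tcp_rot: [3.096, -0.06, 0.06]
contact_force: [1.8, 0.1, -0.6]
grip_width: 47.8
time: 25.2
tool_pos: [494.1, -134.0, 203.9]
tcp_rot: [3.095, -0.062, 0.06]
contact_force: [0.7, 1.3, -1.1]
grip_width: 47.9
t 25.3 tcp [ 494.62 -136.39  203.95] rpy deg [177.24  -3.6    3.16] F [-0.04  1.01 -1.6 ] w 48.3
shift [-6.22  7.43 64.12] turn -0.2
```

```bash
python3 -m jog '[0.8,-2,7,42,0]'; python3 st.py 493 -147 100; python3 -m jog '[0.8,0,1,32,0]'; python3 st.py 493 -147 100
```

```text
time: 25.4
tool_pos: [498.7, -147.0, 166.4]
tcp_rot: [3.089, -0.073, 0.054]
contact_force: [0.8, -0.4, -1.7]
grip_width: 48.0
t 25.5 tcp [ 493.14 -144.86  158.58] rpy deg [177.45  -3.18   3.06] F [-1.35  0.86 -0.86] w 47.9
shift [-3.5  -0.47 58.51] turn -0.3
time: 25.6
tool_pos: [497.1, -147.3, 129.7]
tcp_rot: [3.094, -0.061, 0.054]
contact_force: [1.0, -0.4, -0.6]
grip_width: 47.9
t 25.7 tcp [ 492.95 -145.4   124.34] rpy deg [177.66  -2.8    3.08] F [-0.49  0.84 -2.19] w 47.9
shift [-1.22  0.61 24.36] turn -0.3
```

```bash
python3 -m jog '[0.8,-1,1,28,0]'; python3 st.py 493 -147 74; python3 -m jog '[0.8,0,0,14,0]'; python3 st.py 493 -147 74
```

```text
time: 25.8
tool_pos: [495.9, -147.5, 99.9]
tcp_rot: [3.098, -0.055, 0.055]
contact_force: [0.8, -0.9, -0.9]
grip_width: 47.9
t 25.9 tcp [ 492.11 -146.05   95.45] rpy deg [177.8   -2.55   3.12] F [-0.53  0.19 -0.6 ] w 48.1
shift [-0.11  0.18 21.49] turn -0.2
time: 26.0
tool_pos: [494.3, -146.4, 84.3]
tcp_rot: [3.102, -0.048, 0.055]
contact_force: [0.8, 0.2, -0.7]
grip_width: 48.3
t 26.1 tcp [ 492.69 -145.82   82.28] rpy deg [177.84  -2.49   3.17] F [-0.03 -0.49 -1.29] w 48.2
shift [-0.12  0.88  8.33] turn -0.2
```

```bash
python3 -m jog '[0.8,0,0,7.5,0]'; python3 st.py 493 -147 73; python3 -m jog '[0.8,0,0,2,0]'; python3 st.py 493 -147 73;python3 -m jog '[0.8,0,0,1.5,0]'; python3 st.py 493 -147 73
```

```text
time: 26.2
tool_pos: [494.2, -146.1, 76.9]
tcp_rot: [3.102, -0.046, 0.056]
contact_force: [-0.3, -0.5, -1.1]
grip_width: 48.3
t 26.3 tcp [ 493.24 -145.87   75.43] rpy deg [177.83  -2.51   3.19] F [-1.   -0.15 -1.25] w 48.2
shift [-0.41  1.02  2.46] turn -0.2
time: 26.4
tool_pos: [493.7, -146.0, 74.3]
tcp_rot: [3.103, -0.045, 0.056]
contact_force: [0.2, -0.1, -0.9]
grip_width: 48.1
t 26.5 tcp [ 493.51 -145.97   73.82] rpy deg [177.81  -2.54   3.19] F [-0.35 -0.28 -0.83] w 48.2
shift [-0.61  0.97  0.83] turn -0.2
time: 26.6
tool_pos: [493.8, -146.1, 72.7]
tcp_rot: [3.103, -0.045, 0.056]
contact_force: [0.1, -0.4, 1.6]
grip_width: 48.0
t 26.7 tcp [ 493.84 -146.1    72.61] rpy deg [177.8   -2.58   3.18] F [ 0.21 -0.31  0.51] w 48.2
shift [-0.87  0.87 -0.39] turn -0.2
```

```bash
python3 -m jog '[0.8,0,0,1.2,0]'; python3 -m jog '[0.3,-0.5,0,0.5,0,0.3,-0.5,0,1,0,0.3,-0.5,0,1,0]';python3 -m jog '[0.28,-1,0,-20,0,0.28,-1,0,-40,0,0.28,0,0,-45,0,0.28,-10,0,-45,0,0.28,-10,0,-30,0]'; python3 -c "
from h import *
c,im,d=shot('wrist','w17'); cups(c,im,d)
c,im,d=shot('side','s8',4,(200,130,350,270)); cups(c,im,d)
todo([412,-194,200],0.0585)"
```

```text
time: 26.8
tool_pos: [494.5, -146.1, 72.4]
tcp_rot: [3.103, -0.047, 0.055]
contact_force: [-1.1, 5.4, 15.5]
grip_width: 48.2
time: 27.1
tool_pos: [493.7, -146.4, 70.4]
tcp_rot: [3.102, -0.048, 0.055]
contact_force: [-0.6, 0.4, -0.5]
grip_width: 63.3
time: 27.6
tool_pos: [459.8, -140.4, 248.8]
tcp_rot: [3.109, -0.035, 0.055]
contact_force: [-0.1, -0.8, 0.7]
grip_width: 65.9
cup px [257.  84.] top z 72.4 centre (561.0,-142.9) r 24.6 n 514
cup px [333.  89.] top z 72.3 centre (562.6,-224.4) r 24.9 n 552
cup px [331. 147.] top z 72.3 centre (501.6,-229.1) r 24.8 n 475
cup px [255. 150.] top z 72.6 centre (495.2,-144.9) r 24.5 n 435
cup px [367.  87.] top z 49.0 centre (483.3,-1089.7) r 33.3 n 12
cup px [271. 180.] top z 74.4 centre (565.9,-182.4) r 62.6 n 57
cup px [287. 185.] top z 74.1 centre (498.2,-188.1) r 65.6 n 60
t 27.7 tcp [ 460.62 -140.97  250.42] rpy deg [177.96  -2.29   3.12] F [-0.52  0.22 -0.2 ] w 66.2
shift [-53.41  48.55  50.08] turn -0.2
```

View pics/w17.png

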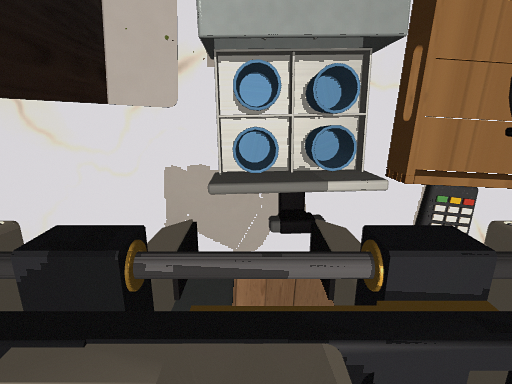

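View pics/s8.png

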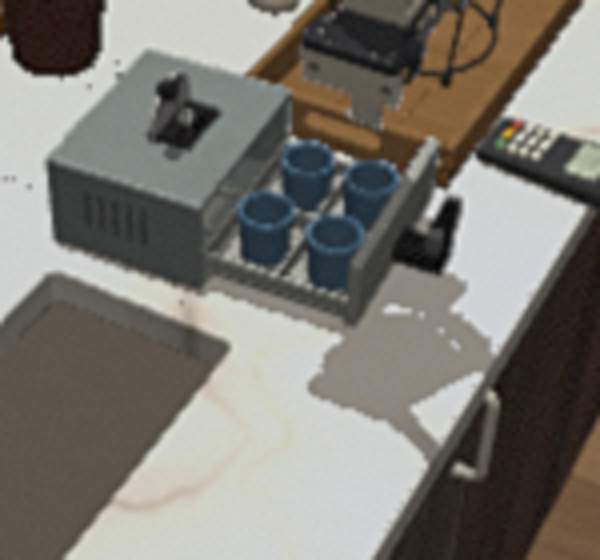

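All four cups stand upright, one to a bay: (257,84), (333,89), (331,147) and (255,150), rims at z≈72. Before closing the drawer I'll measure the lever's position, to check that the gripper body clears it in the tug pose.

```bash
python3 - <<'E'
from h import *
import os
from numpy.linalg import lstsq
# side view knob + lever
c,im,d=shot('side','s9'); P=cloud(c,d)
roi=np.zeros((384,512),bool); roi[140:175,230:262]=1
g=im.max(-1)
K=P[roi&(P[...,2]>155)&(P[...,0]<675)&(P[...,0]>640)]
# sphere fit r=10
from scipy.optimize import least_squares
r=least_squares(lambda q:np.linalg.norm(K-q,axis=1)-10,[660,-145,160],loss='soft_l1'); print('knob',r.x,len(K),np.abs(r.fun).mean())
print(get_obs()['joint_positions'])
E
python3 -m jog '[0.28,45,10,0,0,0.28,45,10,0,0,0.28,0,0,0,0]'
python3 - <<'E'
from h import *
c,im,d=shot('wrist','w18'); P=cloud(c,d)
from scipy.optimize import least_squares
m=(P[...,2]>150)&(P[...,2]<190)&(P[...,0]>635)&(P[...,0]<675)&(P[...,1]<-125)&(P[...,1]>-165); K=P[m]
if len(K)>10:
    r=least_squares(lambda q:np.linalg.norm(K-q,axis=1)-10,[660,-145,160],loss='soft_l1'); print('knob',r.x,len(K),np.abs(r.fun).mean())
A=P[(P[...,2]>108)&(P[...,0]>600)&(P[...,0]<760)&(P[...,1]<-120)&(P[...,1]>-250)]
for z in range(106,190,6):
    s=A[(A[:,2]>=z)&(A[:,2]<z+6)]
    if len(s): print(z,len(s),s.min(0),s.max(0))
E
```

```text
knob [ 660.89 -143.33  165.  ] 28 1.2852211364981019
[-0.45  0.24  1.68 -0.01  1.17  1.07]
time: 28.05
tool_pos: [550.0, -154.9, 245.6]
tcp_rot: [3.113, -0.026, 0.053]
contact_force: [-0.3, 0.7, -0.3]
grip_width: 66.2
knob [ 659.24 -141.4   162.27] 742 0.5351118182764296
106 107 [ 647.51 -213.3   108.  ] [ 680.37 -150.53  112.  ]
112 426 [ 647.32 -214.    112.05] [ 680.99 -150.46  117.97]
118 192 [ 648.24 -212.28  118.02] [ 682.89 -148.64  123.96]
124 185 [ 657.54 -210.75  124.01] [ 682.43 -143.68  129.97]
130 224 [ 657.38 -207.32  130.02] [ 682.22 -145.28  135.97]
136 269 [ 657.07 -201.75  136.01] [ 682.13 -149.12  141.99]
142 293 [ 656.61 -195.09  142.01] [ 681.38 -152.16  147.96]
148 41 [ 656.56 -172.69  148.02] [ 678.51 -150.51  153.  ]
154 1 [ 649.87 -139.29  159.27] [ 649.87 -139.29  159.27]
160 101 [ 649.25 -150.85  161.09] [ 668.82 -131.54  165.96]
166 555 [ 649.57 -150.63  166.  ] [ 668.28 -132.38  171.99]
172 63 [ 653.52 -145.85  172.02] [ 663.35 -137.26  174.15]
```

View pics/w18.png

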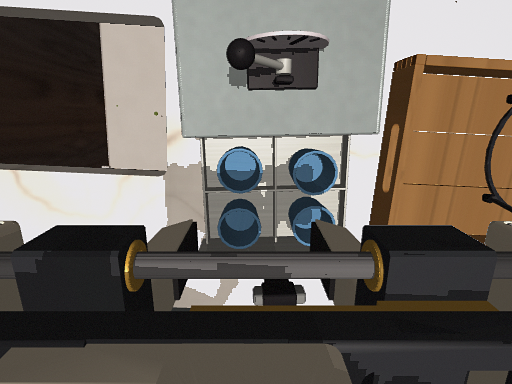

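```bash
python3 -m jog '[0.5,0,0,0,-8.5,0.6,0,0,0,-8.5,0.7,0,0,0,-8.5,0.7,0,0,0,-8.5,0.7,0,0,0,-8.5]'; python3 -m jog '[0.7,0,0,0,-8.5,0.7,0,0,0,-8.5,0.7,0,0,0,-8.5,0.7,0,0,0,-8.5,0.7,0,0,0,-8.5]'; python3 -c "
from h import *
todo([412.6,-194.7,200],1.629)"
```

```text
time: 28.6
tool_pos: [542.3, -152.6, 236.7]
tcp_rot: [3.12, 0.008, 0.807]
contact_force: [0.3, 0.3, 0.0]
grip_width: 30.9
time: 29.1
tool_pos: [535.6, -150.7, 229.9]
tcp_rot: [-3.138, 0.015, 1.556]
contact_force: [-0.4, 0.2, 0.0]
grip_width: 27.9
t 29.1 tcp [ 535.6  -150.66  229.87] rpy deg [-179.81    0.87   89.18] F [-0.4   0.17  0.04] w 27.9
shift [ -45.34 -122.25   30.97] turn -4.2
```

```bash
python3 -m jog '[0.7,-15,-41,3,-4,0.7,-15,-41,3,0,0.7,-15,-40,3,0]'; python3 -c "
from h import *
c,im,d=shot('wrist','w19'); P=cloud(c,d)
m=(P[...,2]>83)&(P[...,2]<95)&(P[...,0]<435)&(P[...,0]>380)&(abs(P[...,1]+190)<50)
print(m.sum(),cv2.minAreaRect(P[m][:,:2].astype(np.float32)))
todo([412.6,-194.7,120],1.629)"
```

```text
time: 29.4
tool_pos: [412.0, -198.1, 217.4]
tcp_rot: [-3.132, 0.011, 1.64]
contact_force: [0.9, -1.0, 0.3]
grip_width: 27.9
1012 ((417.4920959472656, -194.4005889892578), (15.589877128601074, 60.31140899658203), 4.0303778648376465)
t 29.45 tcp [ 406.28 -199.    216.38] rpy deg [-179.11    0.54   93.9 ] F [-3.35 -0.45 -1.61] w 27.9
shift [ 4.78  8.1  96.22] turn 0.6
```

View pics/w19.png

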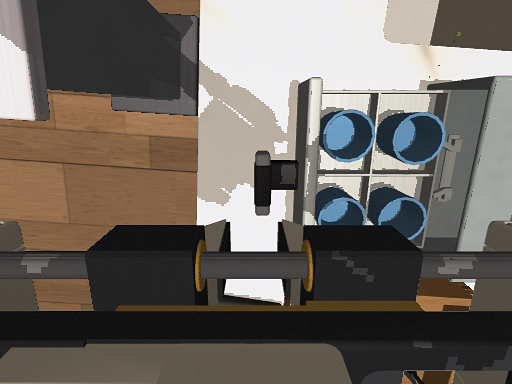

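```bash
cat > hd.py <<'E'
import sys
from h import *
capture('side'); capture('side')
c,im,d=shot('wrist',sys.argv[1]); P=cloud(c,d)
x0=float(sys.argv[2]); y0=float(sys.argv[3])
m=(P[...,2]>83)&(P[...,2]<95)&(abs(P[...,0]-x0)<22)&(abs(P[...,1]-y0)<42)
print(m.sum(),cv2.minAreaRect(P[m][:,:2].astype(np.float32)))
todo([float(v) for v in sys.argv[4:7]],float(sys.argv[7]))
E
python3 hd.py w20 412 -194 412.6 -194.7 120 1.629
```

```text
1012 ((417.2103576660156, -193.7704620361328), (15.743537902832031, 59.77058029174805), 4.6415252685546875)
t 29.6 tcp [ 413.22 -198.67  218.32] rpy deg [-179.55    0.66   93.76] F [ 0.56 -0.46  0.81] w 27.7
shift [ 5.14  0.41 98.27] turn 0.4
```

```bash
python3 -m jog '[0.7,2,1,40,0,0.7,1,1,30,0]'; python3 hd.py w21 414 -194 415 -194.2 120 1.629
python3 - <<'E'
from h import *
for n in ('s3','s9'):
    im=cv2.imread(f'pics/{n}.png'); g=im.max(-1); m=np.zeros_like(g); m[175:205,300:320]=(g[175:205,300:320]<50)
    ys,xs=np.nonzero(m); print(n,len(xs),xs.mean(),ys.mean(),xs.min(),xs.max())
E
```

```text
time: 29.8
tool_pos: [418.0, -197.6, 150.0]
tcp_rot: [3.141, 0.018, 1.636]
contact_force: [0.5, 0.7, -0.4]
grip_width: 27.5
1703 ((417.6014709472656, -193.97462463378906), (15.600076675415039, 60.03327560424805), 3.4457790851593018)
t 29.95 tcp [ 417.65 -197.29  150.37] rpy deg [-179.89    0.9    93.8 ] F [ 0.62 -0.07 -0.17] w 27.9
shift [ 3.74 -2.38 30.32] turn 0.5
s3 125 307.488 190.824 300 315
s9 124 306.8467741935484 190.18548387096774 300 314
```

View pics/w21.png

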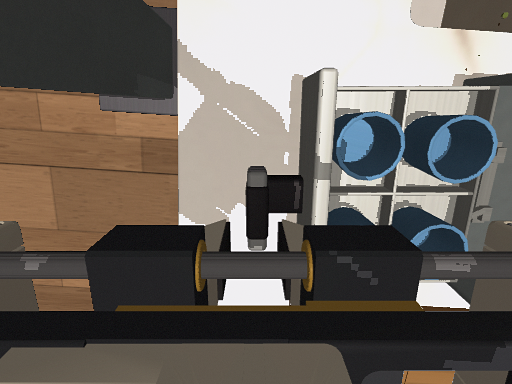

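The handle (257,208) is between the preshaped fingers. It now measures x=417.5, so the drawer was pushed in about 4 mm while I placed the cups, which doesn't matter.

```bash
python3 -m jog '[0.7,3,0,34,0.4]'; python3 st.py 417.5 -194 89 1.629;  python3 -m jog '[0.7,0,0,10,0]'; python3 st.py 417.5 -194 89 1.629
```

```text
time: 30.05
tool_pos: [421.0, -196.7, 119.9]
tcp_rot: [3.135, 0.022, 1.631]
contact_force: [1.0, -0.0, -0.9]
grip_width: 27.6
t 30.15 tcp [ 416.62 -193.65  114.95] rpy deg [-179.68    0.74   93.45] F [-0.22  0.73 -0.23] w 27.5
shift [-0.07  1.   25.95] turn 0.1
time: 30.25
tool_pos: [418.0, -194.4, 106.7]
tcp_rot: [-3.139, 0.015, 1.632]
contact_force: [0.4, -0.9, -0.1]
grip_width: 27.8
t 30.35 tcp [ 416.78 -193.76  105.23] rpy deg [-179.68    0.73   93.48] F [0.86 0.13 1.09] w 27.7
shift [-0.07  0.79 16.23] turn 0.1
```

```bash
python3 -m jog '[0.7,0,0.5,9,0]'; python3 st.py 417.5 -194 89 1.629;  python3 -m jog '[0.7,0,0,7,0]'; python3 st.py 417.5 -194 89 1.629
```

```text
time: 30.45
tool_pos: [418.4, -194.6, 97.6]
tcp_rot: [-3.139, 0.015, 1.632]
contact_force: [-0.7, -0.3, 0.8]
grip_width: 27.7
t 30.55 tcp [ 417.27 -193.9    96.06] rpy deg [-179.67    0.73   93.48] F [-0.05 -1.01 -0.29] w 27.8
shift [-0.03  0.26  7.05] turn 0.1
time: 30.65
tool_pos: [417.8, -194.4, 89.7]
tcp_rot: [-3.138, 0.014, 1.631]
contact_force: [-0.7, -0.4, 0.9]
grip_width: 27.2
t 30.75 tcp [ 416.92 -193.85   88.5 ] rpy deg [-179.63    0.69   93.47] F [-0.05 -0.48  0.34] w 27.7
shift [-0.19  0.57 -0.5 ] turn 0.1
```

Closing on the bar, then pushing the drawer in.

```bash
python3 -m jog '[1,0,0,0.5,0,1,0,-0.5,1,0,1,0,-0.5,1,0]'; python3 st.py 552 -185 89 1.629
```

```text
time: 31.05
tool_pos: [416.8, -194.1, 87.1]
tcp_rot: [-3.137, 0.013, 1.631]
contact_force: [-2.3, 6.0, 17.4]
grip_width: 16.0
t 31.15 tcp [ 416.9  -194.12   87.17] rpy deg [-179.77    0.76   93.48] F [-0.12  4.25  8.66] w 15.8
shift [  0.88 135.4   -2.37] turn 0.1
```

```bash
python3 -m jog '[1,0,8,0,0,1,0,14,0,0,1,0,14,0,0,1,0,14,0,0,1,0,14,0,0]'; python3 -c "
from h import *
todo([552,-185.5,89],1.629)"
```

```text
time: 31.65
tool_pos: [481.1, -189.7, 87.2]
tcp_rot: [-3.135, 0.012, 1.632]
contact_force: [-2.6, -0.5, 1.4]
grip_width: 15.8
t 31.65 tcp [ 481.14 -189.66   87.21] rpy deg [-179.61    0.71   93.49] F [-2.56 -0.5   1.39] w 15.8
shift [-0.19 70.97 -2.27] turn 0.2
```

```bash
python3 -m jog '[1,0,14,0,0,1,0,14,0,0,1,0,12,0,0,1,0,10,0,0]'; python3 st.py 552 -185.5 88 1.629
```

```text
time: 32.05
tool_pos: [533.7, -186.0, 87.2]
tcp_rot: [-3.134, 0.012, 1.633]
contact_force: [-9.8, -2.0, 7.4]
grip_width: 15.8
t 32.15 tcp [ 534.93 -185.91   87.19] rpy deg [-179.72    0.73   93.58] F [2.12 0.05 2.18] w 15.8
shift [-0.66 17.06 -0.89] turn 0.2
```

```bash
python3 -m jog '[1,0,6,0,0,1,0,6,0,0]'; python3 -c "
from h import *
todo([552,-185.5,88],1.629)"; python3 -m jog '[1,0,4,0,0,1,0,4,0,0]'; python3 -c "
from h import *
todo([552,-185.5,88],1.629)"
```

```text
time: 32.35
tool_pos: [545.4, -185.2, 87.2]
tcp_rot: [-3.133, 0.012, 1.633]
contact_force: [-5.6, -0.5, 3.2]
grip_width: 16.0
t 32.35 tcp [ 545.42 -185.19   87.23] rpy deg [-179.53    0.7    93.59] F [-5.65 -0.48  3.17] w 16.0
shift [-0.73  6.54 -0.82] turn 0.3
time: 32.55
tool_pos: [553.2, -184.7, 87.2]
tcp_rot: [-3.132, 0.012, 1.633]
contact_force: [-0.4, 2.0, 1.8]
grip_width: 15.9
t 32.55 tcp [ 553.17 -184.67   87.22] rpy deg [-179.46    0.68   93.57] F [-0.37  1.96  1.81] w 15.9
shift [-0.77 -1.23 -0.76] turn 0.2
```

```bash
python3 -m jog '[1,0,2,0,0]'; python3 st.py 552 -185.5 88 1.629;  python3 -m jog '[1,0,2,0,0]'; python3 st.py 552 -185.5 88 1.629
```

```text
time: 32.65
tool_pos: [553.4, -184.6, 87.2]
tcp_rot: [-3.127, 0.011, 1.633]
contact_force: [-16.5, -2.6, 12.1]
grip_width: 15.8
t 32.75 tcp [ 553.41 -184.59   87.17] rpy deg [-179.21    0.64   93.58] F [-11.07  -0.64   8.92] w 15.3
shift [-0.83 -1.48 -0.8 ] turn 0.2
time: 32.85
tool_pos: [553.5, -184.6, 87.2]
tcp_rot: [-3.123, 0.01, 1.633]
contact_force: [-13.0, -1.5, 7.8]
grip_width: 16.0
t 32.95 tcp [ 553.47 -184.61   87.17] rpy deg [-178.94    0.59   93.58] F [-11.86  -0.81   9.  ] w 16.5
shift [-0.8  -1.54 -0.8 ] turn 0.2
```

```bash
python3 -m jog '[1,0,-1.5,0,0]'; python3 -m jog '[1,0,-1.5,0,0]';  python3 -m jog '[1,0,-1.5,0,0]'; python3 -m jog '[1,0,-1.5,0,0]'
```

```text
time: 33.05
tool_pos: [552.6, -184.7, 87.2]
tcp_rot: [-3.125, 0.01, 1.633]
contact_force: [2.0, 1.6, -1.4]
grip_width: 16.0
time: 33.15
tool_pos: [551.8, -184.8, 87.2]
tcp_rot: [-3.127, 0.011, 1.632]
contact_force: [1.2, 1.6, -1.3]
grip_width: 16.4
time: 33.25
tool_pos: [551.1, -184.8, 87.2]
tcp_rot: [-3.129, 0.011, 1.632]
contact_force: [2.2, 0.2, 0.2]
grip_width: 15.5
time: 33.35
tool_pos: [550.3, -184.9, 87.2]
tcp_rot: [-3.13, 0.011, 1.632]
contact_force: [2.2, 2.0, -1.0]
grip_width: 16.0
```

```bash
python3 -m jog '[1,0,-1.5,0,0]'; python3 -m jog '[1,0,-1.5,0,0]';  python3 -m jog '[1,0,-1.5,0,0]'
```

```text
time: 33.45
tool_pos: [549.6, -184.9, 87.2]
tcp_rot: [-3.132, 0.012, 1.633]
contact_force: [4.3, 2.5, -2.4]
grip_width: 16.0
time: 33.55
tool_pos: [549.0, -184.9, 87.2]
tcp_rot: [-3.134, 0.012, 1.633]
contact_force: [6.3, 2.8, -4.3]
grip_width: 15.9
time: 33.65
tool_pos: [548.5, -185.0, 87.2]
tcp_rot: [-3.137, 0.012, 1.633]
contact_force: [8.0, 1.5, -3.9]
grip_width: 16.2
```

```bash
python3 -m jog '[1,0,-1.5,0,0]'; python3 -m jog '[1,0,-1.5,0,0]';  python3 -m jog '[1,0,-1.5,0,0]'
```

```text
time: 33.75
tool_pos: [548.1, -185.0, 87.2]
tcp_rot: [-3.139, 0.013, 1.633]
contact_force: [9.1, 1.9, -4.4]
grip_width: 15.9
time: 33.85
tool_pos: [547.8, -185.0, 87.2]
tcp_rot: [3.141, 0.013, 1.633]
contact_force: [8.7, 1.8, -3.7]
grip_width: 15.6
time: 33.95
tool_pos: [547.5, -185.0, 87.2]
tcp_rot: [3.139, 0.014, 1.633]
contact_force: [9.6, 1.7, -5.3]
grip_width: 15.9
```

```bash
python3 -m jog '[1,0,-2.2,0,0]'; python3 -m jog '[1,0,-2.5,0,0]'
```

```text
time: 34.05
tool_pos: [546.8, -185.1, 87.2]
tcp_rot: [3.136, 0.014, 1.634]
contact_force: [11.5, 2.6, -4.7]
grip_width: 15.7
time: 34.15
tool_pos: [546.0, -185.1, 87.1]
tcp_rot: [3.132, 0.015, 1.634]
contact_force: [12.6, 2.2, -5.2]
grip_width: 15.6
```

```bash
python3 -m jog '[1,0,-2.7,0,0]'; python3 st.py 552 -185.5 88 1.629
```

```text
time: 34.25
tool_pos: [545.4, -185.2, 87.1]
tcp_rot: [3.128, 0.016, 1.634]
contact_force: [14.3, 2.8, -7.9]
grip_width: 16.2
t 34.35 tcp [ 545.28 -185.2    87.13] rpy deg [179.22   0.91  93.61] F [13.28  1.71 -6.01] w 15.8
shift [-0.73  6.7  -0.77] turn 0.3
```

```bash
python3 -m jog '[1,0,-2.8,0,0]'; python3 st.py 552 -185.5 88 1.629
```

```text
time: 34.45
tool_pos: [544.9, -185.2, 87.1]
tcp_rot: [3.123, 0.017, 1.634]
contact_force: [15.1, 2.3, -6.0]
grip_width: 15.9
t 34.55 tcp [ 544.73 -185.23   87.09] rpy deg [178.95   0.96  93.61] F [13.64  2.16 -6.5 ] w 16.5
shift [-0.74  7.26 -0.77] turn 0.3
```

The catch held at about 15 N: force reading 13.6–15.1 N, and the drawer came forward about 8.5 mm in all, i.e. some 6.5 mm of keeper. Easing off and letting go.

```bash
python3 -m jog '[1,0,2,0,0]';python3 -m jog '[1,0,2,0,0]';python3 -m jog '[1,0,2,0,0]'; python3 -m jog '[1,0,1.5,0,0]'
```

```text
time: 34.65
tool_pos: [547.8, -185.0, 87.1]
tcp_rot: [3.121, 0.017, 1.634]
contact_force: [7.4, 1.4, -2.2]
grip_width: 16.1
time: 34.75
tool_pos: [549.9, -184.8, 87.1]
tcp_rot: [3.122, 0.017, 1.635]
contact_force: [1.9, 0.1, 3.0]
grip_width: 15.8
time: 34.85
tool_pos: [551.1, -184.7, 87.1]
tcp_rot: [3.125, 0.017, 1.635]
contact_force: [-1.7, 0.3, 5.0]
grip_width: 16.1
time: 34.95
tool_pos: [551.7, -184.7, 87.1]
tcp_rot: [3.127, 0.017, 1.635]
contact_force: [-0.5, -0.2, 3.8]
grip_width: 16.2
```

```bash
python3 -m jog '[0.7,0,0,0,0,0.7,0,-0.5,0,0,0.7,0,-0.5,0,0]'; python3 -c "
from h import *
todo([551,-185,130],1.629)"; python3 -m jog '[0.7,0,0,-15,0,0.7,0,0,-30,0,0.7,0,-5,-40,0,0.7,0,-20,-45,0,0.7,0,-30,-30,0]'; python3 hd.py w22 552 -185 480 -185 240 0.0585
```

```text
time: 35.25
tool_pos: [550.0, -184.9, 86.7]
tcp_rot: [3.128, 0.016, 1.635]
contact_force: [-0.3, -0.2, 0.6]
grip_width: 27.3
t 35.25 tcp [ 550.05 -184.88   86.65] rpy deg [179.22   0.93  93.65] F [-0.31 -0.22  0.58] w 27.3
shift [ -0.88   1.53 -43.32] turn 0.3
time: 35.75
tool_pos: [491.1, -185.0, 245.1]
tcp_rot: [3.137, 0.01, 1.635]
contact_force: [0.5, -0.1, -0.2]
grip_width: 27.3
846 ((550.3787841796875, -184.82424926757812), (16.12105369567871, 59.414215087890625), 4.140596389770508)
t 35.9 tcp [ 490.32 -185.27  245.  ] rpy deg [179.7    0.62  93.59] F [ 0.04  0.25 -0.26] w 27.5
shift [  0.97 -10.31   4.93] turn -89.8
```

View pics/w22.png

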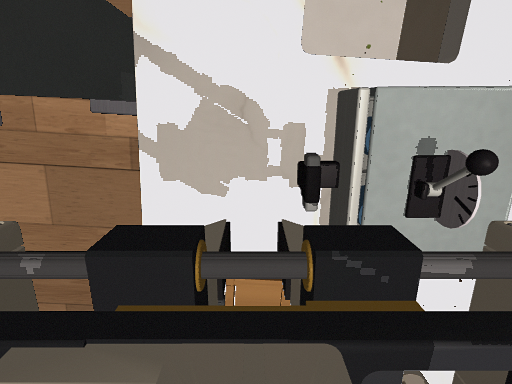

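The drawer front is shut, and the handle at (311,180) sits about 2 mm out, i.e. in the catch's free play. The lever knob is at (482,162). From the dial edges the pivot is at y≈-178.5, so the lever now stands about 5° off its left stop. I'm turning the gripper back to grip the knob.

```bash
python3 -m jog '[0.5,0,0,0,8.5,0.5,0,0,0,8.5,0.5,0,0,0,8.5,0.5,0,0,0,8.5,0.5,0,0,0,8.5]'; python3 -m jog '[0.5,0,0,0,8.5,0.5,0,0,0,8.5,0.5,0,0,0,8.5,0.5,0,0,0,8.5,0.5,0,0,0,8.5]'; python3 st.py 570 -165 245
```

```text
time: 36.4
tool_pos: [490.4, -184.2, 239.0]
tcp_rot: [3.138, 0.004, 0.879]
contact_force: [-0.5, -0.1, 0.0]
grip_width: 45.9
time: 36.9
tool_pos: [490.6, -182.6, 230.3]
tcp_rot: [-3.139, 0.01, 0.129]
contact_force: [-0.7, 0.0, -0.2]
grip_width: 46.1
t 37.0 tcp [ 490.54 -182.66  230.3 ] rpy deg [-179.85    0.59    7.68] F [-0.88  0.78 -0.08] w 45.9
shift [ 80.95  -6.93 -15.51] turn 4.3
```

```bash
python3 -m jog '[0.5,40,-3,-10,4.3,0.5,40,-3,-10,0]'; python3 - <<'E'
from h import *
capture('side');capture('side')
c,im,d=shot('wrist','w23'); P=cloud(c,d)
from scipy.optimize import least_squares
m=(P[...,2]>150)&(P[...,2]<190)&(P[...,0]>635)&(P[...,0]<675)&(P[...,1]<-120)&(P[...,1]>-170); K=P[m]
r=least_squares(lambda q:np.linalg.norm(K-q,axis=1)-10,[660,-145,160],loss='soft_l1'); print('knob',r.x,len(K),np.abs(r.fun).mean())
A=P[(P[...,2]>108)&(P[...,0]>672)&(P[...,0]<700)&(P[...,1]<-120)&(P[...,1]>-250)]
for z in range(110,150,5):
    s=A[(A[:,2]>=z)&(A[:,2]<z+5)]
    if len(s): print(z,len(s),s[:,1].min(),s[:,1].max(),'mid',(s[:,1].min()+s[:,1].max())/2,s[:,0].mean())
todo([648,-141.4,200],0.0585)
E
```

```text
time: 37.2
tool_pos: [566.9, -168.4, 246.2]
tcp_rot: [-3.135, 0.019, 0.062]
contact_force: [1.3, -1.1, 0.5]
grip_width: 46.0
knob [ 659.21 -141.35  162.33] 722 0.5527277340482092
110 80 -211.73778393930706 -139.24085914033284 mid -175.48932153981997 677.4536686622303
115 84 -213.1885305477307 -139.54819975022352 mid -176.3683651489771 677.4930982879753
120 90 -212.1406066260112 -140.7180830373187 mid -176.42934483166493 677.8080461571615
125 76 -209.25252745757737 -142.7506535684317 mid -176.00159051300454 677.7143335579469
130 119 -207.5557587762361 -145.41523010799716 mid -176.48549444211665 678.0037809860116
135 136 -202.65701980188467 -149.50470708919417 mid -176.08086344553942 678.0597163992433
140 188 -197.3635046822452 -153.55422393268654 mid -175.4588643074659 678.555420345703
145 120 -188.1928644649066 -163.19484973033397 mid -175.69385709762028 678.9970642881102
t 37.35 tcp [ 567.69 -168.27  245.39] rpy deg [-179.67    1.08    3.76] F [-0.63 -0.12 -0.27] w 45.7
shift [ 82.74 -21.3   43.96] turn 0.4
```

View pics/w23.png

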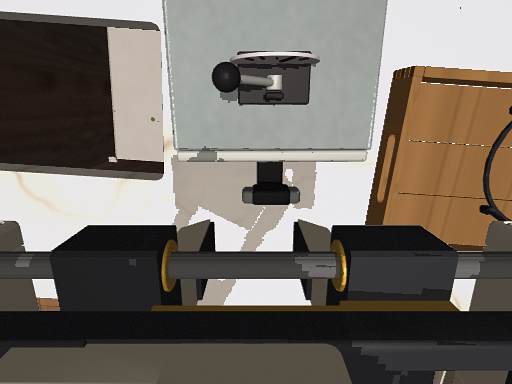

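```bash
python3 -m jog '[0.5,40,-11,16,0.4,0.5,40,-11,14,0]'; python3 st.py 659.2 -141.4 200; python3 -m jog '[0.5,10,0,0,0]'; python3 st.py 659.2 -141.4 200
```

```text
time: 37.55
tool_pos: [643.7, -143.0, 214.6]
tcp_rot: [-3.137, 0.02, 0.061]
contact_force: [-0.2, -0.1, 0.8]
grip_width: 45.9
t 37.65 tcp [ 644.89 -141.02  210.74] rpy deg [-179.6     1.35    3.67] F [-1.5  -0.29  0.32] w 45.8
shift [14.51  1.37 10.39] turn 0.3
time: 37.75
tool_pos: [653.8, -140.4, 209.4]
tcp_rot: [-3.134, 0.027, 0.067]
contact_force: [0.9, -0.2, 0.4]
grip_width: 46.0
t 37.85 tcp [ 654.21 -140.34  209.02] rpy deg [-179.55    1.49    3.81] F [-0.82 -0.77  0.06] w 45.8
shift [5.14 1.46 8.87] turn 0.5
```

```bash
python3 -m jog '[0.5,5.5,1.4,18,0.4]'; python3 st.py 659.5 -141.4 177.5; python3 -m jog '[0.5,0.5,0,9,0]'; python3 st.py 659.5 -141.4 177.5
```

```text
time: 37.95
tool_pos: [659.4, -142.1, 193.6]
tcp_rot: [-3.136, 0.022, 0.061]
contact_force: [-0.1, 0.6, 0.2]
grip_width: 45.9
t 38.05 tcp [ 657.31 -141.55  188.71] rpy deg [-179.47    1.76    3.44] F [-0.37 -0.28 -0.92] w 45.9
shift [ 2.54  0.08 11.14] turn 0.1
time: 38.15
tool_pos: [657.4, -142.1, 181.3]
tcp_rot: [-3.133, 0.028, 0.06]
contact_force: [0.3, -0.2, 0.4]
grip_width: 45.5
t 38.25 tcp [ 656.27 -141.67  178.8 ] rpy deg [-179.43    1.89    3.44] F [-0.17 -0.55 -0.28] w 45.9
shift [ 3.28 -0.06  1.19] turn 0.1
```

```bash
python3 -m jog '[0.6,3.3,0,1,0,1,0,0,0.5,0,1,0,0,0.5,0]'; python3 st.py 659.5 -141.4 177.5
```

```text
time: 38.55
tool_pos: [659.6, -141.8, 178.2]
tcp_rot: [-3.132, 0.031, 0.06]
contact_force: [-0.7, 0.4, -0.2]
grip_width: 26.3
t 38.65 tcp [ 659.51 -141.89  178.03] rpy deg [-179.48    1.81    3.45] F [ 0.15 -1.5  -1.08] w 18.4
shift [ 0.04 -0.48  0.54] turn 0.1
```

```bash
python3 -m jog '[1,0,7.3,-4.3,0,1,0,7.8,-3.4,0]'; python3 st.py 660.4 -156.9 186;  python3 -m jog '[1,0,8,-2.2,0,1,0,8.5,-1.2,0]'; python3 st.py 661.3 -173.4 189.7
```

```text
time: 38.85
tool_pos: [660.3, -152.7, 185.3]
tcp_rot: [-3.124, 0.033, 0.063]
contact_force: [-1.3, 7.9, 1.8]
grip_width: 17.8
t 38.95 tcp [ 660.43 -153.7   185.97] rpy deg [-179.08    1.87    3.56] F [-1.57  5.65  5.44] w 18.1
shift [-0.23  3.19 -0.07] turn 0.2
time: 39.15
tool_pos: [661.3, -164.8, 190.9]
tcp_rot: [-3.116, 0.033, 0.066]
contact_force: [-3.8, 8.3, 9.4]
grip_width: 18.1
t 39.25 tcp [ 661.36 -165.87  191.38] rpy deg [-178.6     1.87    3.7 ] F [-3.67  7.01  8.53] w 18.1
shift [-0.49  7.55  1.51] turn 0.4
```

```bash
python3 -m jog '[1,0,9,0.5,0,1,0,9,1,0]'; python3 st.py 662.5 -200.8 186;  python3 -m jog '[1,0,7,1.5,0]'; python3 st.py 662.5 -200.8 186
```

```text
time: 39.45
tool_pos: [662.4, -179.0, 192.6]
tcp_rot: [-3.109, 0.032, 0.068]
contact_force: [-1.8, 7.9, 3.5]
grip_width: 18.3
t 39.55 tcp [ 662.53 -180.33  192.64] rpy deg [-178.24    1.78    3.84] F [-1.68  3.93  6.26] w 17.9
shift [-1.2  20.62  6.05] turn 0.5
time: 39.65
tool_pos: [663.0, -185.1, 192.5]
tcp_rot: [-3.108, 0.03, 0.069]
contact_force: [-2.6, 6.5, 8.7]
grip_width: 17.9
t 39.75 tcp [ 663.08 -186.86  192.22] rpy deg [-178.16    1.72    3.85] F [-1.76  3.79  6.25] w 18.0
shift [-1.32 14.06  5.82] turn 0.5
```

```bash
python3 -m jog '[1,0,8,3,0]'; python3 st.py 662.5 -200.8 187;  python3 -m jog '[1,0,7,3,0]'; python3 st.py 662.5 -200.8 187
```

```text
time: 39.85
tool_pos: [663.5, -193.0, 190.5]
tcp_rot: [-3.107, 0.029, 0.069]
contact_force: [-1.5, 4.8, 1.8]
grip_width: 17.8
t 39.95 tcp [ 663.56 -194.51  189.87] rpy deg [-178.1     1.68    3.85] F [-1.04  2.49  4.86] w 17.3
shift [-1.39  6.3   2.71] turn 0.5
time: 40.05
tool_pos: [663.9, -199.7, 187.8]
tcp_rot: [-3.106, 0.029, 0.068]
contact_force: [-0.2, 6.0, 0.6]
grip_width: 18.1
t 40.15 tcp [ 663.99 -201.05  187.  ] rpy deg [-178.03    1.66    3.85] F [-1.6   3.38  3.17] w 18.0
shift [-1.46 -0.35  0.05] turn 0.5
```

```bash
python3 -m jog '[0.55,0,0,0,0,0.55,0,0,0.5,0,0.55,0,0,0.5,0]';  python3 -m jog '[0.55,0,0,-15,0,0.55,0,0,-30,0,0.55,-30,0,-20,0,0.55,-40,0,0,0,0.55,-25,0,0,0]'; python3 - <<'E'
from h import *
capture('side');capture('side')
c,im,d=shot('wrist','w24'); P=cloud(c,d)
from scipy.optimize import least_squares
m=(P[...,2]>155)&(P[...,2]<195)&(P[...,0]>635)&(P[...,0]<685)&(P[...,1]<-165)&(P[...,1]>-235); K=P[m]; print(len(K),K.min(0),K.max(0))
r=least_squares(lambda q:np.linalg.norm(K-q,axis=1)-10,np.median(K,0)-[0,0,8],loss='soft_l1'); print('knob',r.x,np.abs(r.fun).mean())
A=P[(P[...,2]>108)&(P[...,0]>672)&(P[...,0]<700)&(P[...,1]<-120)&(P[...,1]>-250)]
for z in range(110,150,5):
    s=A[(A[:,2]>=z)&(A[:,2]<z+5)]
    if len(s): print(z,len(s),'mid',(s[:,1].min()+s[:,1].max())/2)
# rod points
B=P[(P[...,2]>122)&(P[...,2]<160)&(P[...,0]>650)&(P[...,0]<669)&(P[...,1]<-170)&(P[...,1]>-215)]
print(len(B)); 
if len(B)>10:
    f=cv2.fitLine(B[:,1:].astype(np.float32),cv2.DIST_HUBER,0,.01,.01).ravel(); print('rod dir',f,np.degrees(np.arctan2(-f[0]*np.sign(f[1]),abs(f[1]))))
todo([450,-180,260],0.0585)
E
```

```text
time: 40.45
tool_pos: [664.0, -202.3, 185.8]
tcp_rot: [-3.11, 0.029, 0.067]
contact_force: [-0.7, 1.2, 0.5]
grip_width: 37.4
time: 40.95
tool_pos: [570.6, -211.9, 252.1]
tcp_rot: [-3.113, 0.032, 0.068]
contact_force: [1.2, -0.9, 0.2]
grip_width: 41.0
723 [ 653.59 -208.98  170.11] [ 672.45 -189.89  181.14]
knob [ 663.24 -199.29  169.82] 0.36877444294321526
110 60 mid -176.80885401092183
115 66 mid -176.98094237263632
120 80 mid -176.18143374620195
125 76 mid -176.25392183411134
130 110 mid -176.55435743263644
135 131 mid -176.39961058091035
140 179 mid -177.13860461971353
145 111 mid -176.7045496598089
56
rod dir [   0.33   -0.94 -183.98  135.21] 19.17192
t 41.1 tcp [ 571.71 -212.04  252.56] rpy deg [-178.34    1.77    3.86] F [-0.35 -0.65  0.08] w 41.0
shift [-119.45  -40.25   -2.58] turn 0.5
```

View pics/w24.png

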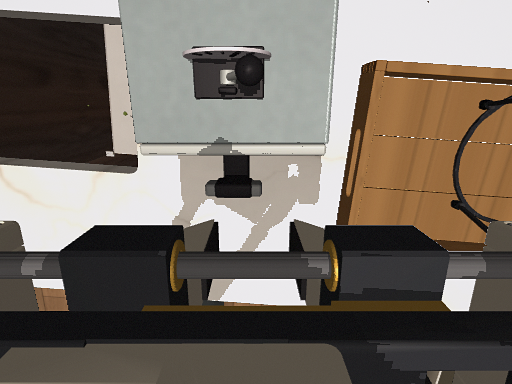

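All three estimates agree: knob chord 19.4°, rod line 19.2°, and knob against dial 19.5° right of upright. That puts the lever at about 59.4°, so it stays. I'll take a final side look.

```bash
python3 -m jog '[0.55,-40,0,0,0,0.55,-40,0,0,0,0.55,0,0,0,0]'; python3 - <<'E'
from h import *
c,im,d=shot('side','s10',4,(200,130,350,270)); cv2.imwrite('pics/s11.png',im)
a=cv2.imread('pics/side0.png'); P=cloud(c,d)
for n,(u,v) in {'reader':(338,170),'jar':(170,287)}.items(): print(n,P[v,u], np.abs(a[v-12:v+12,u-12:u+12].astype(int)-im[v-12:v+12,u-12:u+12]).mean())
todo([450,-180,260],0.0585)
E
```

```text
time: 41.4
tool_pos: [492.2, -217.7, 252.5]
tcp_rot: [-3.112, 0.032, 0.069]
contact_force: [-0.4, 0.5, 0.0]
grip_width: 41.3
reader [ 387.17 -396.92   22.53] 5.261574074074074
jar [572.83 358.62  79.28] 5.218171296296297
t 41.45 tcp [ 494.44 -218.07  252.8 ] rpy deg [-178.37    1.7     3.96] F [0.66 0.23 0.21] w 41.5
shift [-41.9  -41.2   -4.79] turn 0.6
```

View pics/s10.png

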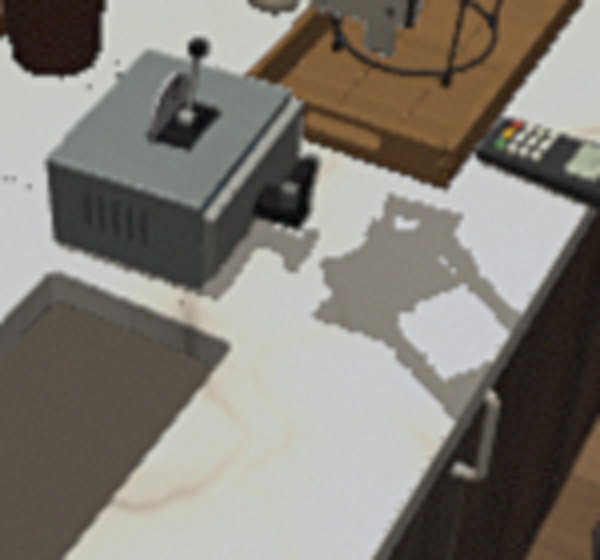

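View pics/s11.png

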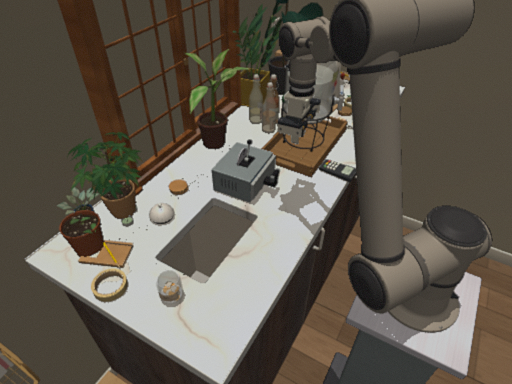

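The drawer is shut, the lever leans right (knob at about (250,142) in the full picture), and the jar and card reader haven't moved. No cups are left on the counter and the gripper is clear of everything, so I'm handing in.

```bash
python3 -c "
from plant import *
print(close_job()); print(get_obs()['time'])"
```

```text
the job is handed in; nothing more can be done
None
the job is handed in; nothing more can be done
```

The job is handed in at about 41.5 s of robot time, and every step of the task was done in the order asked.

- **Cups:** All four were there, and each stands upright in its own bay. The last look before closing showed all the rims at the same height, about 72 mm. I could not see inside the drawer once it was shut. No cup was seen to be knocked aside.
- **Drawer and catch:** I freed the catch by squeezing both buttons and drew the drawer right out. I then pushed it back until it met a hard stop.
- **Tug:** I pulled the bar along x, clear of the buttons. The highest single force reading was 15.1 N. Once settled at the end of the tug it read 13.6 N, while the drawer's forward movement suggests about 16 N on the catch, so the two disagree by roughly 2 N. Both are within 12 to 22 N, and the catch held. Afterwards the drawer sat about 2 mm out, which is the catch's free play.
- **Lever:** Three estimates put it 19.2 to 19.5 degrees right of upright, so at about 59.4 degrees, with perhaps 1 degree of uncertainty. I did not read it directly against the dial mark.
- **Other things:** The side camera still shows the tip jar and card reader where they were, and the gripper was clear of everything at the end.

Two things went less smoothly. Placing the second cup pressed it down with a momentary 37 N at the wrist. The cup placings also pushed the open drawer in by about 4 mm, which did no harm. The top camera was blocked throughout, so I worked from the side and wrist views only.

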